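# Load the parts caddy, pins up, and weigh it

## Robot

A 6-joint arm with a two-finger parallel gripper is mounted at the origin on the work surface. World frame = base frame: x ahead of the robot, y to its left, z up, the work surface at z = 0. Lengths are in m, angles in rad, forces in N, time in s.
With the tool pointing down it reaches from about 0.35 to 0.875 m from the base axis. Payload 4.2 kg.
Tool frame: the origin (TCP) lies on the centre line of the jaws, within the pads' length; the fingertips stand robot.finger_overhang ahead of it and the grasp point (between the pads) is the TCP (robot.finger_overhang is the distance from the TCP to the fingertips, in m); z points along the fingers, y is the line along which they close (so a half turn about z gives the same grasp; the last joint's range is limited). The gripper opens to 85 mm and grips with 20 to 120 N. Pads are 22 mm wide; open, the fingers measure 114 mm over their backs; the gripper's body (76 mm by 85 mm) begins 54 mm behind the grasp point. The pads swing forward as they close: fully open they stand 13 mm farther back than shut.
Start: joints at [-0.853, 0.385, 0.008, 0, -1.194, -0.259], TCP at [0.277, -0.56, 0.25] pointing down, gripper open.
Joint ranges: [-3.14, 3.14], [-1.21, 2.06], [-1.07, 1.41], [-3.16, 2.05], [-2.99, -0.16], [-3.1, 3.1]. Speed limits (rad/s): [2.79, 2.79, 3.14, 3.14, 3.14, 3.14].

## Interface

Orientations are given as a unit quaternion [x, y, z, w].
In Python, from bench import robot gives the robot as it stands.
- The arm moves only by the tool play_rows, never from a script. Its argument "steps" is a list of rows, each an object with "fingers": the opening, from -1 (shut) to 1 (fully open), so that 0 is half open; "travel": the shift along the tool's x, y, z in m, a list of three; "twist": the turn about the tool's z in degrees. In form: [{"fingers": fingers, "travel": [tx, ty, tz], "twist": twist}, ...]. A call has 1 to 20 rows; each row is the pose to reach, as a shift and turn from the pose commanded when the call began, along the tool's axes at that moment; what a row does not reach only later rows make up. A row lasts 1/12 s, in which the tool goes at most 41.7 mm and 7.16 degrees, less where a joint would pass 70% of its speed; a pose out of reach is approached as far as the arm can. A call with a gripper value outside its range is refused whole. The fingers move at their own pace and stop on an object; the grip force is fixed at half the most. Time passes only in rows, so rows that repeat a pose let the fingers close. It gives the time, the measured TCP pose, the force, the opening and the grip force at its end, in the units of the state.
- robot.state(): the state, without advancing time (a new reading comes with each control period).
- robot.camera(name): name is "side" or "top" or "wrist"; returns a dict with "image" (420x560x3 uint8, blue, green, red), "z_map" (420x560 float32, m along the optical axis (not along the pixel's ray), 0 where there is no reading), "fx", "fy", "cx", "cy" (pixels), "world_from_camera" (4x4, takes a point from camera to world coordinates); the wrist camera has in their place "T_tool_cam" (4x4, takes a point from camera to tool coordinates, whose origin is the TCP and whose axes are the flange's). Camera axes: x right, y down, z forward; pixel columns grow to the right and rows downward; lengths in m; the calibration is good to about 2 mm. The wrist camera is an equidistant fisheye: a pixel r from the principal point sees the ray r / f radians off the axis. A picture is of the moment at which its call begins: read the wrist's pose just before it.
- robot.sign_off(): hands the job in; it is judged then, once.
The state is a dict: "clock": time; "joint_pos": joint angles; "qvel": joint speeds; "effort": joint torques, N m; "eef_pos": TCP position; "orientation": TCP orientation; "contact_force": force on the tool from outside, world axes, zero at the start; "moment": the same for the moment, N m; "width": finger opening in m; "finger_force": force on a finger pad.
Only numpy, scipy, OpenCV 4.12 (cv2) and the standard library are available. Lean on these libraries where they do the work, as an engineer would, in place of code of your own. Each camera call takes 0.05 s, during which the arm holds its last target. There are 200 camera calls.

## Task

Load the salvaged parts into the grey caddy, lying flat and side by side: every potted power module on one side of the handle, pins up (turn over any that stand on their pins), and every heat sink on the other side, either way up. Then lift the loaded caddy by its handle and set it down gently, centred on the platform of the spring scale, and leave it there with everything still in its place. Do not disturb the wire reel, the multimeter or the mouse.

Things in the scene. Friction and masses are not known exactly. Their poses are not given: they have to be found in the camera images.
- mod1_c (a point): potted power module, black block 64 x 40 x 30 mm, 130 g; one 64 x 40 face is dark resin with 4 brass pins 5 mm long, the opposite one has a blank white label. It also stands firmly on a 64 x 30 side. Frame at the middle of the body, half-way up, pins not counted: x along the 64 mm, y along the 40 mm, z out of the pin face (up when pins are up; down when it stands on its pins). None if absent.
- mod2_c (a point): potted power module, black block 64 x 40 x 30 mm, 130 g; one 64 x 40 face is dark resin with 4 brass pins 5 mm long, the opposite one has a blank white label. It also stands firmly on a 64 x 30 side. Frame at the middle of the body, half-way up, pins not counted: x along the 64 mm, y along the 40 mm, z out of the pin face (up when pins are up; down when it stands on its pins). None if absent.
- mod3_c (a point): potted power module, black block 64 x 40 x 30 mm, 130 g; one 64 x 40 face is dark resin with 4 brass pins 5 mm long, the opposite one has a blank white label. It also stands firmly on a 64 x 30 side. Frame at the middle of the body, half-way up, pins not counted: x along the 64 mm, y along the 40 mm, z out of the pin face (up when pins are up; down when it stands on its pins). None if absent.
- sink1_c (a point): bare aluminium heat sink, 62 x 40 mm and 30 mm high, about 90 g: a 7 mm base plate with six 23 mm high fins along its length. Frame at its centre, half-way up: x along the 62 mm length, y across the 40 mm width, z towards the fin tips. None if absent.
- sink2_c (a point): bare aluminium heat sink, 62 x 40 mm and 30 mm high, about 90 g: a 7 mm base plate with six 23 mm high fins along its length. Frame at its centre, half-way up: x along the 62 mm length, y across the 40 mm width, z towards the fin tips. None if absent.
- caddy_floor (a point): loose grey plastic parts caddy, 220 (x) x 200 (y) mm, 0.28 kg, open on top; floor 4 mm thick, outer walls 4 mm thick, 27 mm high above the floor. A divider 6 mm thick and as high runs along x below the handle, leaving two equal compartments 212 (x) x 93 (y) mm, at +y and at -y. Frame on the floor's upper face at the caddy's middle, z up.
- caddy_handle (a point): middle of the caddy's handle bar, 73 mm above the caddy floor's upper face: a bar along the caddy's x, 14 mm thick (y), 22 mm high, 154 mm long, on two posts at x = +-70 mm, open below. Axes as the caddy's.
- platform_top (a point): centre of the upper face of the spring scale's flat steel platform, 200 (x) x 180 (y) mm, no rim, 80 mm above the table when empty; moves with it. The scale's grey housing below, 150 x 180 x 62 mm, is fixed to the table, dial facing -x of this frame; z up.
- platform (a joint): how far the scale's platform has sunk under load (m): 0 empty, spring rate about 800 N/m (about 12 mm for 1 kg), damped, bottom stop at 0.024.
- reel_c (a point): bystander: reel of blue wire lying flat, 72 mm across, 40 mm high; its centre. Loose.
- meter_c (a point): bystander: yellow multimeter lying on its back, 150 x 76 x 34 mm, length along x; its centre. Loose.
- mouse_c (a point): bystander: grey computer mouse, 108 x 60 x 30 mm, length along x; its centre. Loose.
Mind the look-alikes: they are no part of the job. What is shaped like the part that bears sink1_c but brown is not meant.

How it is judged:
By the outcome, as a careful person would: the job done as asked, in the order asked, and still so for the second after the job is handed in, with the robot touching nothing.
Of mod1, mod2, mod3 only 2 to 3 are there at a start; the rules pass over those that are not, and their reading is None.
Of sink1, sink2 only 1 to 2 are there at a start; the rules pass over those that are not, and their reading is None.
At some moment in a run one of mod1, mod2, mod3, sink1, sink2 may be knocked a few centimetres aside while the robot is not near it.
It also fails if it takes over 210 s, if anything falls off the work surface, if the arm or the gripper's body presses on something with over 40 N, if the wrist force passes 120 N, or if a joint passes its speed limit or range.

## Working session

There is one attempt and no reset: what is moved stays moved. The work goes in short steps, Python scripts to look and compute and a tool call to move; the robot and the scene stay as the last step left them, time stands still between calls to the robot, and variables do not carry over. Pictures are saved under pics/ and viewed, at most 14 in all, crops included, and the job is handed in when it is done.

Besides the shell and the picture viewer there is one more tool, called after "Request:" as name([rows], argument=value, ...), one row to a line, values as JSON. play_rows: Moves the arm, as the interface text tells. Its arguments: {"type":"object","properties":{"steps":{"type":"array","items":{"type":"object","properties":{"fingers":{"type":"number"},"travel":{"type":"array","items":{"type":"number"}},"twist":{"type":"number"}}}}},"required":["steps"]}

```bash
mkdir -p pics; ls; cat > h.py <<'E'
import numpy as np, cv2
from bench import robot
def shot(n,f=None):
    c=robot.camera(n)
    if f: cv2.imwrite('pics/'+f,c['image'])
    return c
def world(c):
    z=c['z_map'];v,u=np.mgrid[:420,:560]
    p=np.stack([(u-c['cx'])/c['fx']*z,(v-c['cy'])/c['fy']*z,z,np.ones_like(z)],-1)
    return (p@np.array(c['world_from_camera']).T)[...,:3]
E
python3 - <<'E'
from h import *
print(robot.finger_overhang,robot.state())
for n in('top','side'):
    c=shot(n,n+'1.png');print(c['fx'],c['cx'],c['cy'],np.round(c['world_from_camera'],3).tolist())
    np.save(n+'1.npy',world(c)); print((c['z_map']==0).mean())
E
```

```text
pics
0.019 {'clock': 0.0, 'joint_pos': array([-8.53399397e-01,  3.85526143e-01,  6.65857498e-03, -5.21407399e-04,
       -1.19400813e+00, -2.58574094e-01]), 'qvel': array([-0.00040174,  0.00040588,  0.00047843, -0.0004337 , -0.00162058,
        0.00130281]), 'effort': array([ 3.51107228e-04, -3.92285979e+01,  1.88404495e+01,  4.18626890e+00,
       -4.67028294e-03, -2.12490488e-05]), 'eef_pos': array([ 0.27658117, -0.55987214,  0.24924939]), 'orientation': array([-2.27310616e-01,  9.73821721e-01,  1.03194333e-03, -2.73422354e-04]), 'contact_force': array([-0.38224731,  0.11381291, -0.33463951]), 'moment': array([ 0.00361035, -0.0097157 , -0.02042756]), 'finger_force': 0.0, 'width': 0.08510255841453451}
461.4056754808031 279.3225556398719 207.69613677454288 [[0.091, -0.974, 0.208, 0.377], [-0.996, -0.091, 0.012, -0.0], [0.007, -0.208, -0.978, 0.996], [0.0, 0.0, 0.0, 1.0]]
0.00407312925170068
484.1641349109985 273.718962927563 210.34720696453036 [[-0.88, -0.331, 0.342, 0.166], [-0.476, 0.589, -0.653, 0.715], [0.015, -0.737, -0.676, 0.808], [0.0, 0.0, 0.0, 1.0]]
0.00407312925170068
```

View pics/top1.png

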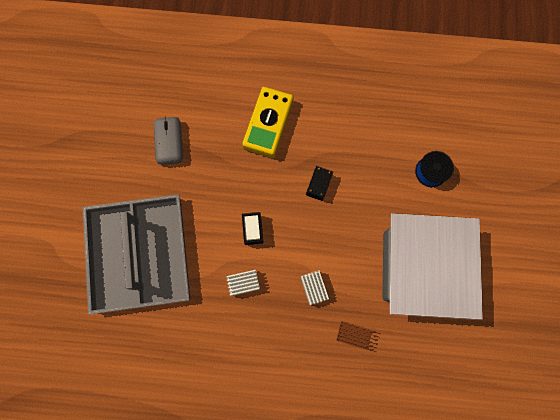

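View pics/side1.png

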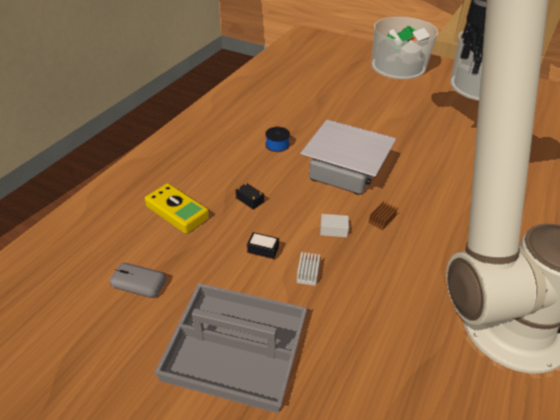

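The top view shows the caddy on the left (135,255) and the scale on the right (435,265). There is a label-up module at (252,228) and a second module at (320,182). The two silver sinks are at (243,284) and (315,288), and the brown decoy is at (357,335).

```bash
cat >> h.py <<'E'
def rect(P,m,lo,hi):
    """min-area rectangle of points with lo<z<hi in mask"""
    q=P[m&(P[...,2]>lo)&(P[...,2]<hi)]
    r=cv2.minAreaRect((q[:,:2]*1000).astype(np.float32))
    (x,y),(w,h),a=r
    if w<h: w,h,a=h,w,a+90
    return np.round([x,y,w,h,(a+90)%180-90,np.percentile(q[:,2],50)*1000],1),len(q)
E
python3 - <<'E'
from h import *
for n in('top','side'):
    P=np.load(n+'1.npy')
    def box(u0,v0,u1,v1):
        m=np.zeros((420,560),bool);m[v0:v1,u0:u1]=1;return m
    B={'top':dict(modA=(235,203,275,255),modB=(300,155,343,210),sA=(222,262,268,302),sB=(296,262,335,312),brown=(330,310,390,360),mouse=(145,105,195,175),meter=(235,75,305,165),reel=(405,140,465,195),scale=(378,205,490,330),caddy=(75,190,200,320)),
     'side':dict(modA=(240,228,285,262),modB=(228,178,270,212),sA=(290,248,325,290),sB=(312,208,355,242))}[n]
    for k,b in B.items():
        m=box(*b);z=P[...,2][m]
        lo=np.percentile(z[z>0.012],80)-0.004 if (z>.012).any() else 0
        print(n,k,rect(P,m,lo,lo+.02),'all',rect(P,m,0.008,0.3), 'zmax',z.max().round(4))
c=cv2.imread('pics/top1.png');a=c[150:310,220:345]
cv2.imwrite('pics/crop1.png',cv2.resize(a,None,fx=4.5,fy=3.7*1,interpolation=cv2.INTER_CUBIC)[:600])
P=np.load('top1.npy');m=np.zeros((420,560),bool);m[190:320,75:200]=1
print('rim',rect(P,m,.027,.035),'handle',rect(P,m,.06,.11))
print('table',[np.round(P[v,u],4).tolist() for v,u in((240,220),(220,350),(350,250),(120,350))])
E
```

```text
top modA (array([534.6,  65.5,  63.4,  39.9,  11. ,  36.2]), 517) all (array([534.9,  65.5,  65.1,  39.9,  11. ,  35.9]), 600) zmax 0.9964
top modB (array([648.1, -69.7,  64.4,  39.9, -15.1,  31.3]), 474) all (array([659.1, -72.2,  86.8,  41.6, -13.2,  30.9]), 567) zmax 0.9964
top sA (array([419. ,  73.2,  61.3,  40.1, -71.9,  30.6]), 266) all (array([419. ,  73.3,  62. ,  40.1, -72. ,  29. ]), 449) zmax 0.9964
top sB (array([422.5, -75.6,  61.1,  40.2,  23.7,  30.7]), 274) all (array([422.4, -75.9,  61.8,  40.6,  23.6,  28.6]), 501) zmax 0.9964
top brown (array([ 333.9, -165.1,   61.6,   39.9,   78.7,   30.2]), 260) all (array([ 333.9, -165.2,   62.1,   39.9,   78.8,   28.9]), 443) zmax 0.9964
top mouse (array([716.5, 273.3, 103. ,  54.8,  10.9,  30.5]), 905) all (array([714.9, 273.6, 106.7,  60.5,  11.4,  29.6]), 1248) zmax 0.9964
top meter (array([779.4,  55.1, 147.9,  74.3, -12.6,  35.6]), 1789) all (array([779.6,  55.7, 150.7,  76.9, -11.9,  34.9]), 2273) zmax 0.9964
top reel (array([ 703.5, -319.2,   71.6,   69.5,  -41.2,   41.3]), 769) all (array([ 703.5, -319.2,   71.6,   69.
[... 425 characters left out ...]
  64. ,  45. ,  10.3,  34.3]), 630) zmax 0.8079
side modB (array([645.6, -67. ,  65.5,  42.2, -12.1,  30.6]), 275) all (array([645.7, -66. ,  67.5,  44.2, -16. ,  29.3]), 454) zmax 0.8079
side sA (array([416. ,  76.2,  66.3,  39.9, -71.9,  30.6]), 202) all (array([416. ,  76.2,  66.3,  39.9, -72. ,  28.3]), 388) zmax 0.8079
side sB (array([419.8, -72.5,  61.2,  45.6,  23.1,  29.8]), 309) all (array([419.4, -72.7,  62.2,  45.6,  23.1,  28.4]), 506) zmax 0.8079
rim (array([459.9, 304.8, 226.7, 207.8,  13.2,  31.2]), 1764) handle (array([459.6, 304.1, 154. ,  15.2,  12.9,  87.3]), 763)
table [[0.5055, 0.134, -0.0003], [0.5758, -0.1451, -0.0001], [0.2833, 0.045, 0.0012], [0.8093, -0.131, 0.001]]
```

View pics/crop1.png

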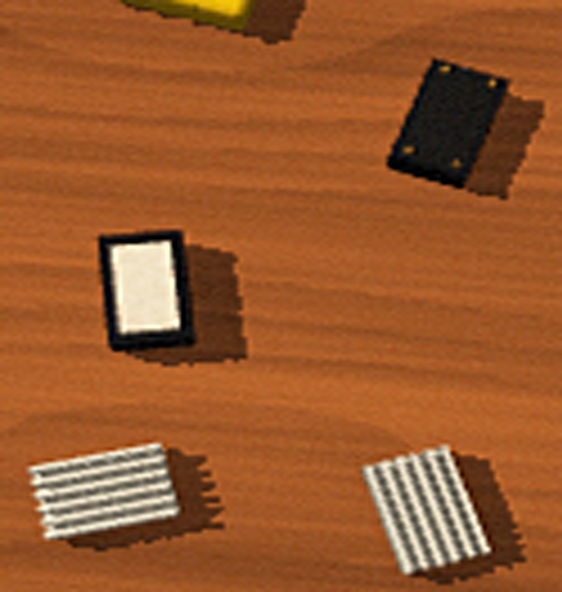

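Module A at about (533, 67) mm is label-up, so it has to be turned over. Module B at about (647, -68) is already pins up. The tool can only point down, so I'll tip A over in two pushes towards -y, where there is free space.

```bash
cat >> h.py <<'E'
from scipy.spatial.transform import Rotation as R
def go(x,y,z,yaw):
    """travel/twist from the present pose to TCP x,y,z (mm), tool y axis at yaw (deg, mod 360)"""
    s=robot.state();M=R.from_quat(s['orientation']).as_matrix()
    t=M.T@(np.array([x,y,z])/1000-s['eef_pos'])
    cur=np.degrees(np.arctan2(M[1,1],M[0,1]));d=(yaw-cur+180)%360-180
    print('travel',t.round(4).tolist(),'twist',round(-d,2),'| tcp',(s['eef_pos']*1000).round(1),'yaw',cur.round(1),'j6',s['joint_pos'][5].round(2),'w',round(s['width']*1000,1),'t',round(s['clock'],1))
E
python3 -c "
from h import *
go(525.4,107.1,200,190.7)"
```

```text
travel [-0.5184, 0.4879, 0.0502] twist -74.42 | tcp [ 276.6 -559.9  249.3] yaw 116.3 j6 -0.26 w 85.3 t 0.1
```

Request:
play_rows([
  {"fingers":-1,"travel":[-0.518,0.488,0.05],"twist":-74.4},
  {"fingers":-1,"travel":[-0.518,0.488,0.05],"twist":-74.4},
  {"fingers":-1,"travel":[-0.518,0.488,0.05],"twist":-74.4},
  {"fingers":-1,"travel":[-0.518,0.488,0.05],"twist":-74.4},
  {"fingers":-1,"travel":[-0.518,0.488,0.05],"twist":-74.4},
  {"fingers":-1,"travel":[-0.518,0.488,0.05],"twist":-74.4},
  {"fingers":-1,"travel":[-0.518,0.488,0.05],"twist":-74.4},
  {"fingers":-1,"travel":[-0.518,0.488,0.05],"twist":-74.4},
  {"fingers":-1,"travel":[-0.518,0.488,0.05],"twist":-74.4},
  {"fingers":-1,"travel":[-0.518,0.488,0.05],"twist":-74.4},
  {"fingers":-1,"travel":[-0.518,0.488,0.05],"twist":-74.4},
  {"fingers":-1,"travel":[-0.518,0.488,0.05],"twist":-74.4},
  {"fingers":-1,"travel":[-0.518,0.488,0.05],"twist":-74.4},
  {"fingers":-1,"travel":[-0.518,0.488,0.05],"twist":-74.4},
  {"fingers":-1,"travel":[-0.518,0.488,0.05],"twist":-74.4},
  {"fingers":-1,"travel":[-0.518,0.488,0.05],"twist":-74.4},
  {"fingers":-1,"travel":[-0.518,0.488,0.05],"twist":-74.4},
  {"fingers":-1,"travel":[-0.518,0.488,0.05],"twist":-74.4},
  {"fingers":-1,"travel":[-0.518,0.488,0.05],"twist":-74.4},
  {"fingers":-1,"travel":[-0.518,0.488,0.05],"twist":-74.4},
])

```text
clock: 1.77
eef_pos: [0.5245, 0.1065, 0.1996]
orientation: [0.77, -0.638, -0.0, 0.001]
contact_force: [-0.2, -0.9, 0.1]
width: -0.0002
finger_force: 0.0
```

```bash
python3 -c "
from h import *
go(525.4,107.1,47,190.7)
c=shot('side','side2.png');P=world(c)
m=np.zeros((420,560),bool);m[225:265,238:290]=1
print(rect(P,m,.008,.05))
# fingertip height estimate: points near tcp xy
q=P[(np.abs(P[...,0]-.525)<.05)&(np.abs(P[...,1]-.107)<.05)&(P[...,2]>.1)]
print(len(q),q[:,2].min(),np.percentile(q[:,2],1), q[q[:,2]<.2].min(0),q[q[:,2]<.2].max(0))
"
```

```text
travel [-0.0005, -0.0013, 0.1526] twist 0.02 | tcp [524.5 106.5 199.6] yaw -169.3 j6 -0.32 w -0.2 t 1.8
(array([531.1,  68.8,  64.3,  42.7,  11.2,  34.2]), 630)
3573 0.18119891406952093 0.19297770260080074 [0.50945175 0.10123501 0.18119891] [0.53633281 0.12084926 0.19974161]
```

Request:
play_rows([
  {"fingers":-1,"travel":[0,-0.001,0.04],"twist":0},
  {"fingers":-1,"travel":[0,-0.001,0.08],"twist":0},
  {"fingers":-1,"travel":[0,-0.001,0.115],"twist":0},
  {"fingers":-1,"travel":[0,-0.001,0.14],"twist":0},
  {"fingers":-1,"travel":[0,-0.001,0.153],"twist":0},
  {"fingers":-1,"travel":[0,-0.001,0.153],"twist":0},
  {"fingers":-1,"travel":[0.004,-0.001,0.153],"twist":0},
  {"fingers":-1,"travel":[0.008,-0.001,0.153],"twist":0},
  {"fingers":-1,"travel":[0.011,-0.001,0.152],"twist":0},
  {"fingers":-1,"travel":[0.014,-0.001,0.149],"twist":0},
  {"fingers":-1,"travel":[0.017,-0.001,0.146],"twist":0},
  {"fingers":-1,"travel":[0.02,-0.001,0.143],"twist":0},
  {"fingers":-1,"travel":[0.024,-0.001,0.141],"twist":0},
  {"fingers":-1,"travel":[0.028,-0.001,0.139],"twist":0},
  {"fingers":-1,"travel":[0.032,-0.001,0.138],"twist":0},
])

```text
clock: 3.07
eef_pos: [0.5323, 0.075, 0.0628]
orientation: [0.77, -0.638, 0.0, -0.0]
contact_force: [-0.2, 0.4, 0.7]
width: -0.0001
finger_force: 0.4
```

```bash
python3 -c "
from h import *
print(robot.state()['contact_force'])
c=shot('side','side3.png');a=c['image'][190:310,200:360];cv2.imwrite('pics/crop3.png',cv2.resize(a,None,fx=4,fy=4))
"
```

```text
[-0.17828174  0.39882463  0.65202303]
```

View pics/crop3.png

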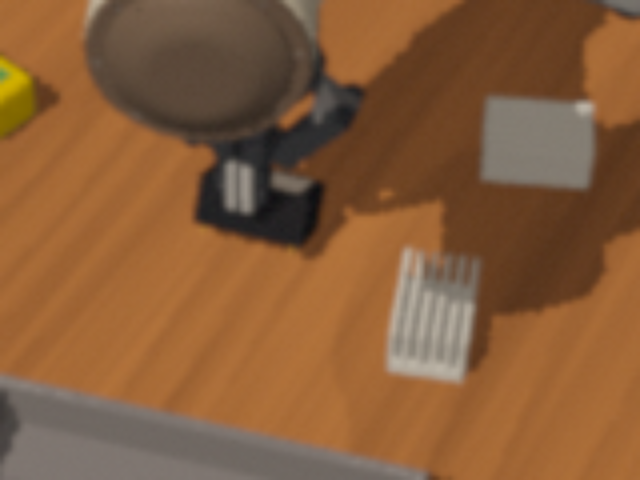

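The fingertips slid up the face and now sit above the block at about (240,185) in the crop; it hasn't tipped. I'll back off, check where the block is, and push at a constant height instead.

Request:
play_rows([
  {"fingers":-1,"travel":[0,0,-0.02],"twist":0},
  {"fingers":-1,"travel":[-0.03,0,-0.04],"twist":0},
  {"fingers":-1,"travel":[-0.05,0,-0.04],"twist":0},
  {"fingers":-1,"travel":[-0.05,0,-0.04],"twist":0},
])

```text
clock: 3.45
eef_pos: [0.5235, 0.1271, 0.1037]
orientation: [0.771, -0.637, 0.001, -0.002]
contact_force: [-0.2, -0.5, 1.0]
width: 0.0
finger_force: 0.0
```

```bash
cat >> h.py <<'E'
def blk(n,x,y,r=60,zlo=.008,zhi=.05):
    """rectangle of what stands within r mm of x,y, seen by camera n"""
    P=world(shot(n));m=(np.hypot(P[...,0]-x/1000,P[...,1]-y/1000)<r/1000)
    print(n,rect(P,m,zlo,zhi))
E
python3 -c "
from h import *
blk('side',531,65);blk('top',534,60)
go(531,68,50,190.7)
"
```

```text
side (array([532.5,  58. ,  63.2,  49.3,  13.6,  33.4]), 373)
top (array([536.4,  55.5,  64.5,  53.5,  11.6,  37.2]), 670)
travel [0.0574, 0.0021, 0.0522] twist 0.06 | tcp [522.4 124.8 102.2] yaw -169.2 j6 -0.35 w -0.0 t 3.5
```

```bash
python3 -c "
from h import *
blk('side',531,55,50);blk('top',534,55,50,.025)
go(531,56,49,191)
c=shot('side','side4.png');a=c['image'][190:310,200:360];cv2.imwrite('pics/crop4.png',cv2.resize(a,None,fx=4,fy=4))
"
```

```text
side (array([531.3,  70.2,  65.4,  42.1,  12.2,  33.3]), 485)
top (array([534. ,  68. ,  64.2,  41.2,  11.2,  36.9]), 591)
travel [0.0683, 0.0039, 0.0527] twist -0.33 | tcp [522.3 123.8 101.7] yaw -169.3 j6 -0.35 w -0.3 t 3.6
```

View pics/crop4.png

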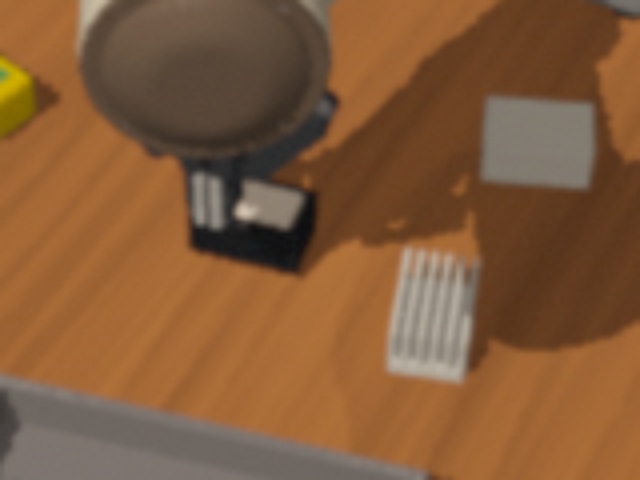

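Module A had in fact started to tip and fell back when I withdrew, so the first push worked and only stopped too early. I'll repeat it along the full arc.

```bash
python3 -c "
from h import *
go(524.7,109.2,47,190.9)"
```

```text
travel [0.0146, 0.0003, 0.0547] twist -0.26 | tcp [522.4 123.6 101.7] yaw -169.4 j6 -0.35 w 0.2 t 3.7
```

Request:
play_rows([
  {"fingers":-1,"travel":[0.013,0,0.03],"twist":0},
  {"fingers":-1,"travel":[0.014,0,0.05],"twist":0},
  {"fingers":-1,"travel":[0.014,0,0.055],"twist":0},
  {"fingers":-1,"travel":[0.018,0,0.055],"twist":0},
  {"fingers":-1,"travel":[0.022,0,0.055],"twist":0},
  {"fingers":-1,"travel":[0.025,0,0.054],"twist":0},
  {"fingers":-1,"travel":[0.028,0,0.051],"twist":0},
  {"fingers":-1,"travel":[0.032,0,0.047],"twist":0},
  {"fingers":-1,"travel":[0.036,0,0.044],"twist":0},
  {"fingers":-1,"travel":[0.041,0,0.042],"twist":0},
  {"fingers":-1,"travel":[0.046,0,0.04],"twist":0},
  {"fingers":-1,"travel":[0.051,0,0.039],"twist":0},
  {"fingers":-1,"travel":[0.056,0,0.038],"twist":0},
  {"fingers":-1,"travel":[0.061,0,0.037],"twist":0},
  {"fingers":-1,"travel":[0.066,0,0.036],"twist":0},
  {"fingers":-1,"travel":[0.071,0,0.036],"twist":0},
  {"fingers":-1,"travel":[0.076,0,0.036],"twist":0},
  {"fingers":-1,"travel":[0.076,0,0.036],"twist":0},
])

```text
clock: 5.2
eef_pos: [0.5369, 0.0489, 0.0662]
orientation: [0.77, -0.639, -0.0, 0.0]
contact_force: [-0.5, 0.6, -0.3]
width: -0.0002
finger_force: 0.0
```

Request:
play_rows([
  {"fingers":-1,"travel":[-0.03,0,-0.02],"twist":0},
  {"fingers":-1,"travel":[-0.07,0,-0.06],"twist":0},
  {"fingers":-1,"travel":[-0.11,0,-0.1],"twist":0},
  {"fingers":-1,"travel":[-0.11,0,-0.1],"twist":0},
  {"fingers":-1,"travel":[-0.11,0,-0.1],"twist":0},
])

```text
clock: 5.62
eef_pos: [0.5189, 0.1624, 0.1716]
orientation: [0.772, -0.636, 0.002, -0.005]
contact_force: [0.8, -0.7, -0.1]
width: 0.0001
finger_force: 0.0
```

```bash
python3 -c "
from h import *
blk('side',535,40,60);blk('top',538,35,60,.01)
go(531,56,49,191)
c=shot('side','side5.png');a=c['image'][190:310,200:360];cv2.imwrite('pics/crop5.png',cv2.resize(a,None,fx=4,fy=4))
"
```

```text
side (array([531. ,  68.2,  64.4,  44.5,   9.3,  34.1]), 634)
top (array([534.4,  65.4,  64.4,  40. ,  11.2,  35.7]), 597)
travel [0.1039, 0.005, 0.1178] twist -0.22 | tcp [516.3 158.8 167. ] yaw -169.2 j6 -0.41 w 0.1 t 5.7
```

View pics/crop5.png

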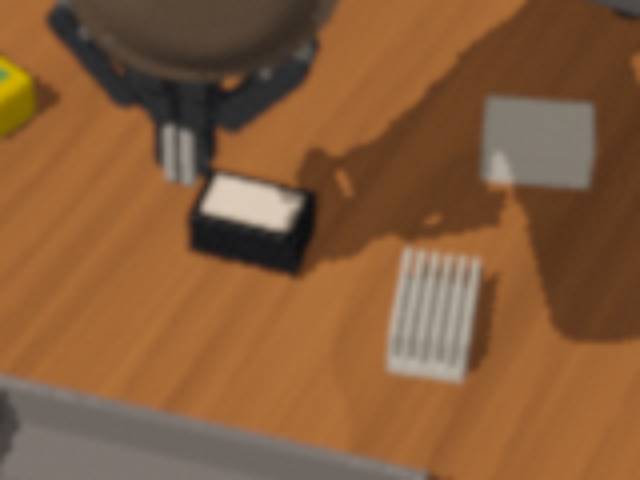

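The block is still label-up and unmoved at (250,215), so the fingers slid up and over it again. Next I'll push horizontally at constant height, and faster.

```bash
python3 -c "
from h import *
go(523,117,50,190.9)"
```

```text
travel [0.0414, 0.0003, 0.1158] twist -0.2 | tcp [515.7 157.8 165.8] yaw -169.3 j6 -0.41 w -0.1 t 5.8
```

Request:
play_rows([
  {"fingers":-1,"travel":[0.035,0,0.04],"twist":0},
  {"fingers":-1,"travel":[0.041,0,0.08],"twist":0},
  {"fingers":-1,"travel":[0.041,0,0.11],"twist":0},
  {"fingers":-1,"travel":[0.041,0,0.116],"twist":0},
  {"fingers":-1,"travel":[0.041,0,0.116],"twist":0},
  {"fingers":-1,"travel":[0.041,0,0.116],"twist":0},
  {"fingers":-1,"travel":[0.055,0,0.116],"twist":0},
  {"fingers":-1,"travel":[0.073,0,0.116],"twist":0},
  {"fingers":-1,"travel":[0.092,0,0.116],"twist":0},
  {"fingers":-1,"travel":[0.11,0,0.116],"twist":0},
  {"fingers":-1,"travel":[0.12,0,0.116],"twist":0},
  {"fingers":-1,"travel":[0.12,0,0.116],"twist":0},
  {"fingers":-1,"travel":[0.12,0,0.116],"twist":0},
])

```text
clock: 6.85
eef_pos: [0.5396, 0.0402, 0.0518]
orientation: [0.77, -0.638, 0.001, -0.001]
contact_force: [-0.5, 0.4, 0.0]
width: 0.0001
finger_force: 0.0
```

```bash
python3 -c "
from h import *
print(robot.state()['contact_force'])
P=world(shot('top'));Q=world(c:=shot('side','side6.png'))
cv2.imwrite('pics/crop6.png',cv2.resize(c['image'][190:310,200:360],None,fx=4,fy=4))
go(531,56,49,191)
"
```

```text
[-0.45579435  0.3517742   0.04909423]
travel [-0.0165, 0.005, 0.002] twist -0.27 | tcp [539.   40.7  51. ] yaw -169.3 j6 -0.19 w -0.1 t 7.0
```

View pics/crop6.png

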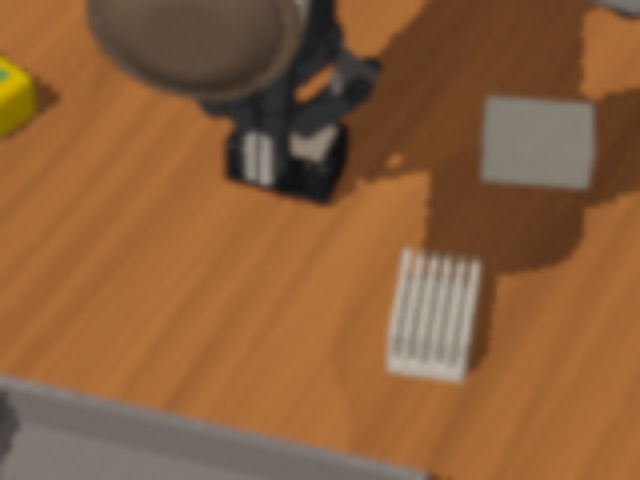

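The block slid to (290,170) without tipping, so the table is too slippery for that. New plan: grip it by its 64 mm ends right at one edge, so gravity can swing it in the pads. First I'll check whether a partial finger command gives a lighter grip.

Request:
play_rows([
  {"fingers":1,"travel":[-0.005,0,-0.04],"twist":0},
  {"fingers":1,"travel":[-0.015,0,-0.08],"twist":0},
  {"fingers":1,"travel":[-0.015,0,-0.12],"twist":0},
  {"fingers":1,"travel":[-0.015,0,-0.12],"twist":0},
  {"fingers":1,"travel":[-0.015,0,-0.12],"twist":0},
])

```text
clock: 7.37
eef_pos: [0.5371, 0.0563, 0.1733]
orientation: [0.77, -0.637, 0.002, -0.003]
contact_force: [-0.8, 0.2, -0.4]
width: 0.0607
finger_force: 0.0
```

```bash
cat >> h.py <<'E'
def wblk(ex=(0,0),zlo=.015,zhi=.05,r=70):
    """block near ex (mm) from the wrist camera by depth"""
    s=robot.state();c=robot.camera('wrist');T=np.array(c['T_tool_cam']);M=np.eye(4);M[:3,:3]=R.from_quat(s['orientation']).as_matrix();M[:3,3]=s['eef_pos']
    v,u=np.mgrid[:420,:560];a=(u-c['cx'])/c['fx'];b=(v-c['cy'])/c['fy'];th=np.hypot(a,b);k=np.where(th>1e-6,np.tan(np.clip(th,0,1.4))/np.maximum(th,1e-6),1);z=c['z_map']
    P=(np.stack([a*k*z,b*k*z,z,np.ones_like(z)],-1)@(M@T).T)[...,:3]
    m=(np.hypot(P[...,0]-ex[0]/1000,P[...,1]-ex[1]/1000)<r/1000)&(z>0)&(th<1.3)
    print('wrist',rect(P,m,zlo,zhi));return c,P
E
python3 -c "
from h import *
blk('side',540,15,60,.015);blk('top',543,15,60,.015);c,P=wblk((541,15));cv2.imwrite('pics/w1.png',c['image'])
go(541,17,49,191)
"
```

```text
side (array([541.3,  11.3,  64.9,  44.3,   8.2,  34.6]), 522)
top (array([544.1,   7.9,  64.5,  39.8,   8.7,  35.8]), 578)
wrist (array([542.5,   8.1,  64.5,  40.4,   8.8,  34.4]), 3949)
travel [0.0383, 0.0007, 0.12] twist -0.29 | tcp [534.9  54.9 169. ] yaw -169.3 j6 -0.22 w 81.2 t 7.5
```

View pics/w1.png

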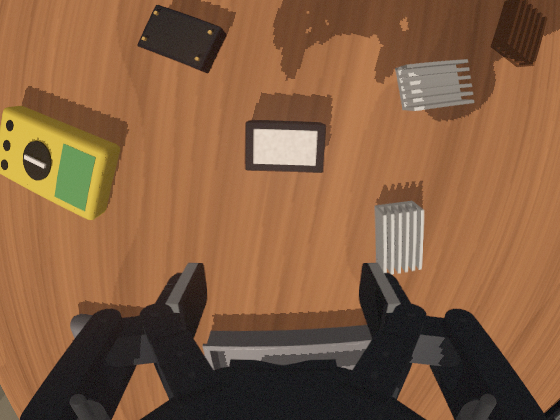

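The wrist view shows the label-up block at (285,147), which works out to about (542.5, 8.5) mm with yaw 8.8°.

```bash
python3 -c "
from h import *
go(538.9,32.7,32,188.8)"
```

```text
travel [0.0225, -0.0002, 0.137] twist 1.91 | tcp [534.9  54.9 169. ] yaw -169.3 j6 -0.22 w 81.2 t 7.5
```

Request:
play_rows([
  {"fingers":1,"travel":[0.0225,0,0.04],"twist":1.9},
  {"fingers":1,"travel":[0.0225,0,0.08],"twist":1.9},
  {"fingers":1,"travel":[0.0225,0,0.11],"twist":1.9},
  {"fingers":1,"travel":[0.0225,0,0.13],"twist":1.9},
  {"fingers":1,"travel":[0.0225,0,0.137],"twist":1.9},
  {"fingers":1,"travel":[0.0225,0,0.137],"twist":1.9},
  {"fingers":0.6,"travel":[0.0225,0,0.137],"twist":1.9},
  {"fingers":0.55,"travel":[0.0225,0,0.137],"twist":1.9},
  {"fingers":0.52,"travel":[0.0225,0,0.137],"twist":1.9},
  {"fingers":0.5,"travel":[0.0225,0,0.137],"twist":1.9},
  {"fingers":0.5,"travel":[0.0225,0,0.137],"twist":1.9},
  {"fingers":0.5,"travel":[0.0225,0,0.137],"twist":1.9},
])

```text
clock: 8.52
eef_pos: [0.5406, 0.0328, 0.0342]
orientation: [0.759, -0.651, 0.001, -0.001]
contact_force: [-0.1, -0.1, -0.2]
width: 0.0641
finger_force: 0.5
```

Request:
play_rows([
  {"fingers":0.48,"travel":[0,0,0],"twist":0},
  {"fingers":0.48,"travel":[0,0,0],"twist":0},
  {"fingers":0.48,"travel":[0,0,0],"twist":0},
])

```text
clock: 8.77
eef_pos: [0.5407, 0.0329, 0.0342]
orientation: [0.759, -0.651, 0.0, -0.001]
contact_force: [-1.8, 1.6, 5.9]
width: 0.0633
finger_force: 15.0
```

The finger force follows the command (15 N at 0.48), so I can lighten the grip. I'll lift and see whether the block swings.

Request:
play_rows([
  {"fingers":0.47,"travel":[0,0,-0.01],"twist":0},
  {"fingers":0.47,"travel":[0,0,-0.025],"twist":0},
  {"fingers":0.47,"travel":[0,0,-0.045],"twist":0},
  {"fingers":0.47,"travel":[0,0,-0.06],"twist":0},
  {"fingers":0.47,"travel":[0,0,-0.06],"twist":0},
  {"fingers":0.47,"travel":[0,0,-0.06],"twist":0},
])

```text
clock: 9.27
eef_pos: [0.5402, 0.0327, 0.0939]
orientation: [0.759, -0.651, 0.0, -0.001]
contact_force: [-0.8, 0.0, -1.0]
width: 0.063
finger_force: 22.8
```

```bash
python3 -c "
from h import *
c=shot('side','side7.png')
s=robot.state();print(s['contact_force'],s['moment'],s['width'],s['finger_force'])
cv2.imwrite('pics/crop7.png',cv2.resize(c['image'][190:310,200:360],None,fx=4,fy=4))
"
```

```text
[-0.32158998  0.03839546 -1.73575567] [ 0.00029021  0.04177737 -0.0344553 ] 0.06314273122325663 22.83044457435608
```

View pics/crop7.png

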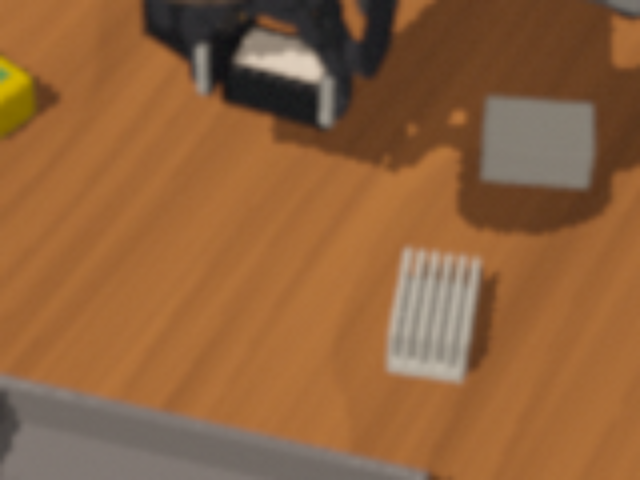

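It is held level at 23 N, with the label still on top at (285,50). I'll ease the grip in small steps.

Request:
play_rows([
  {"fingers":0.48,"travel":[0,0,0],"twist":0},
  {"fingers":0.485,"travel":[0,0,0],"twist":0},
  {"fingers":0.485,"travel":[0,0,0],"twist":0},
  {"fingers":0.488,"travel":[0,0,0],"twist":0},
  {"fingers":0.488,"travel":[0,0,0],"twist":0},
])

```text
clock: 9.73
eef_pos: [0.5399, 0.0325, 0.0928]
orientation: [0.759, -0.651, -0.0, 0.0]
contact_force: [-0.2, -0.1, -1.3]
width: 0.0637
finger_force: 11.4
```

```bash
cat >> h.py <<'E'
def tilt():
    """held module A: extents and spread in y,z from the side camera (dark/white pixels near tcp, below the pads)"""
    s=robot.state();x,y,z=s['eef_pos'];c=shot('side');P=world(c)
    m=(abs(P[...,0]-x)<.026)&(abs(P[...,1]-y+.02)<.05)&(P[...,2]<z+.012)&(P[...,2]>max(.006,z-.08))
    q=P[m];print('F',s['finger_force'].round(1),'w',round(s['width']*1000,2),'fz',s['contact_force'][2].round(2),'n',len(q),'y',np.percentile(q[:,1],[2,98]).round(3),'z',np.percentile(q[:,2],[2,50,98]).round(3),'white',((c['image'].min(-1)>130)&m).sum())
    return c
E
python3 -c "
from h import *
tilt()"
```

```text
Traceback (most recent call last):
  File "h.py", line 40, in tilt
    q=P[m];print('F',s['finger_force'].round(1),'w',round(s['width']*1000,2),'fz',s['contact_force'][2].round(2),'n',len(q),'y',np.percentile(q[:,1],[2,98]).round(3),'z',np.percentile(q[:,2],[2,50,98]).round(3),'white',((c['image'].min(-1)>130)&m).sum())
                     ^^^^^^^^^^^^^^^^^^^^^^^
AttributeError: 'float' object has no attribute 'round'
```

Request:
play_rows([
  {"fingers":0.491,"travel":[0,0,0],"twist":0},
  {"fingers":0.491,"travel":[0,0,0],"twist":0},
  {"fingers":0.493,"travel":[0,0,0],"twist":0},
  {"fingers":0.493,"travel":[0,0,0],"twist":0},
])

```text
clock: 10.12
eef_pos: [0.5401, 0.0326, 0.0934]
orientation: [0.759, -0.651, 0.0, -0.0]
contact_force: [0.9, -0.5, -2.1]
width: 0.0638
finger_force: 6.1
```

```bash
sed -i "s/s\['finger_force'\].round(1)/round(s['finger_force'],1)/" h.py
python3 -c "
from h import *
tilt()"
```

```text
F 6.1 w 63.83 fz -2.06 n 426 y [-0.005  0.033] z [0.065 0.093 0.097] white 98
```

Request:
play_rows([
  {"fingers":0.4945,"travel":[0,0,0],"twist":0},
  {"fingers":0.4945,"travel":[0,0,0],"twist":0},
  {"fingers":0.4955,"travel":[0,0,0],"twist":0},
  {"fingers":0.4955,"travel":[0,0,0],"twist":0},
])

```text
clock: 10.5
eef_pos: [0.5401, 0.0326, 0.0934]
orientation: [0.759, -0.651, 0.0, -0.0]
contact_force: [-0.1, -0.6, -1.3]
width: 0.0637
finger_force: 3.7
```

```bash
python3 -c "
from h import *
tilt()"
```

```text
F 3.7 w 63.65 fz -1.33 n 419 y [-0.006  0.033] z [0.067 0.093 0.097] white 99
```

Request:
play_rows([
  {"fingers":0.4962,"travel":[0,0,0],"twist":0},
  {"fingers":0.4962,"travel":[0,0,0],"twist":0},
  {"fingers":0.4968,"travel":[0,0,0],"twist":0},
  {"fingers":0.4968,"travel":[0,0,0],"twist":0},
])

```text
clock: 10.88
eef_pos: [0.5401, 0.0326, 0.0933]
orientation: [0.759, -0.651, -0.0, 0.0]
contact_force: [-0.4, 0.4, -1.2]
width: 0.0639
finger_force: 1.8
```

```bash
python3 -c "
from h import *
tilt()"
```

```text
F 1.8 w 63.86 fz -1.15 n 405 y [0.022 0.05 ] z [0.045 0.08  0.09 ] white 0
```

It swung. I'll firm the grip and look.

Request:
play_rows([
  {"fingers":0.49,"travel":[0,0,0],"twist":0},
  {"fingers":0.48,"travel":[0,0,0],"twist":0},
  {"fingers":0.48,"travel":[0,0,0],"twist":0},
])

```text
clock: 11.18
eef_pos: [0.5401, 0.0326, 0.0933]
orientation: [0.759, -0.651, 0.0, -0.0]
contact_force: [0.4, 0.3, -1.5]
width: 0.0632
finger_force: 13.3
```

```bash
python3 -c "
from h import *
c=tilt()
cv2.imwrite('pics/crop8.png',cv2.resize(c['image'][190:310,200:360],None,fx=4,fy=4))"
```

```text
F 13.3 w 63.23 fz -1.53 n 408 y [0.021 0.05 ] z [0.046 0.08  0.089] white 0
```

View pics/crop8.png

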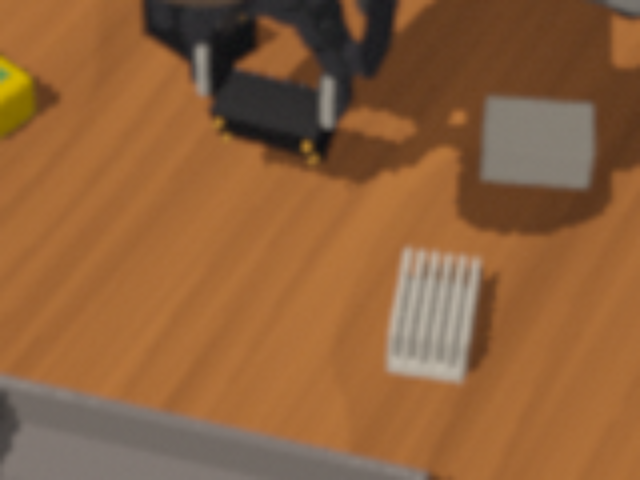

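The pins now face (260,140) and downward, with the block tilted about 65°. I'll lower it lightly so it settles on its 64 x 30 side.

Request:
play_rows([
  {"fingers":0.48,"travel":[0,0,0.015],"twist":0},
  {"fingers":0.48,"travel":[0,0,0.028],"twist":0},
  {"fingers":0.488,"travel":[0,0,0.034],"twist":0},
  {"fingers":0.49,"travel":[0,0,0.037],"twist":0},
  {"fingers":0.492,"travel":[0,0,0.039],"twist":0},
  {"fingers":0.493,"travel":[0,0,0.041],"twist":0},
  {"fingers":0.494,"travel":[0,0,0.043],"twist":0},
  {"fingers":0.494,"travel":[0,0,0.045],"twist":0},
  {"fingers":0.494,"travel":[0,0,0.047],"twist":0},
  {"fingers":0.494,"travel":[0,0,0.047],"twist":0},
])

```text
clock: 12.07
eef_pos: [0.5405, 0.0326, 0.048]
orientation: [0.759, -0.651, 0.001, -0.0]
contact_force: [-2.0, 0.5, 6.2]
width: 0.0637
finger_force: 6.7
```

```bash
python3 -c "
from h import *
c=tilt();cv2.imwrite('pics/side9.png',c['image'])"
```

```text
F 6.7 w 63.72 fz 6.22 n 377 y [0.021 0.051] z [0.008 0.04  0.05 ] white 0
```

Request:
play_rows([
  {"fingers":0.496,"travel":[0,0,0],"twist":0},
  {"fingers":0.498,"travel":[0,0,0],"twist":0},
  {"fingers":0.5,"travel":[0,0,0],"twist":0},
  {"fingers":0.51,"travel":[0,0,0],"twist":0},
  {"fingers":0.53,"travel":[0,0,0],"twist":0},
  {"fingers":0.8,"travel":[0,0,0],"twist":0},
  {"fingers":1,"travel":[0,0,0],"twist":0},
  {"fingers":1,"travel":[0,0,-0.03],"twist":0},
  {"fingers":1,"travel":[0,0,-0.07],"twist":0},
  {"fingers":1,"travel":[-0.03,0,-0.1],"twist":0},
  {"fingers":1,"travel":[-0.03,0,-0.1],"twist":0},
  {"fingers":1,"travel":[-0.03,0,-0.1],"twist":0},
])

```text
clock: 13.12
eef_pos: [0.5366, 0.0637, 0.1485]
orientation: [0.76, -0.65, 0.001, -0.002]
contact_force: [-0.2, 0.6, -0.6]
width: 0.0851
finger_force: 0.0
```

```bash
python3 -c "
from h import *
blk('top',540,25,60,.015);c,P=wblk((540,25));cv2.imwrite('pics/w2.png',c['image'])
go(540,25,100,188.8)"
```

```text
top (array([545.4,  14.3,  64.7,  34.2,   7.9,  40.5]), 460)
wrist (array([543.4,  15.2,  63.9,  35.3,   8.8,  39.2]), 3891)
travel [0.0375, 0.0004, 0.0456] twist -0.01 | tcp [534.8  62.1 145.6] yaw -171.2 j6 -0.26 w 85.5 t 13.2
```

View pics/w2.png

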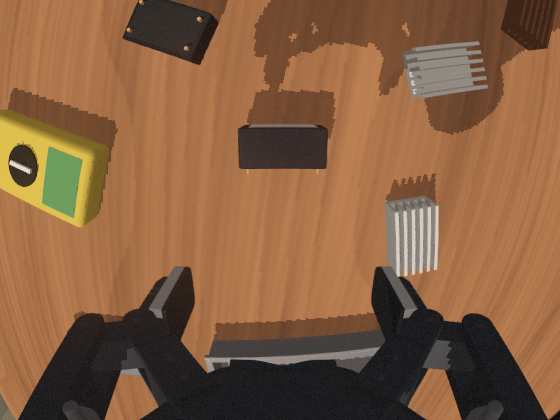

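Module A now stands on its 64 x 30 side, centred at (283,148) in the picture with the pins facing the bottom of it (+y). I'll repeat the trick at the pin-side edge.

```bash
python3 -c "
from h import *
go(541.6,32.1,27,188.6)"
```

```text
travel [0.0307, -0.0023, 0.1186] twist 0.19 | tcp [534.8  62.1 145.6] yaw -171.2 j6 -0.26 w 85.5 t 13.2
```

Request:
play_rows([
  {"fingers":1,"travel":[0.0307,-0.002,0.035],"twist":0},
  {"fingers":1,"travel":[0.0307,-0.002,0.07],"twist":0},
  {"fingers":1,"travel":[0.0307,-0.002,0.1],"twist":0},
  {"fingers":1,"travel":[0.0307,-0.002,0.115],"twist":0},
  {"fingers":1,"travel":[0.0307,-0.002,0.1185],"twist":0},
  {"fingers":1,"travel":[0.0307,-0.002,0.1185],"twist":0},
  {"fingers":0.6,"travel":[0.0307,-0.002,0.1185],"twist":0},
  {"fingers":0.55,"travel":[0.0307,-0.002,0.1185],"twist":0},
  {"fingers":0.52,"travel":[0.0307,-0.002,0.1185],"twist":0},
  {"fingers":0.5,"travel":[0.0307,-0.002,0.1185],"twist":0},
  {"fingers":0.49,"travel":[0.0307,-0.002,0.1185],"twist":0},
  {"fingers":0.48,"travel":[0.0307,-0.002,0.1185],"twist":0},
  {"fingers":0.48,"travel":[0.0307,-0.002,0.1185],"twist":0},
])

```text
clock: 14.3
eef_pos: [0.5426, 0.0324, 0.0291]
orientation: [0.759, -0.651, 0.0, -0.001]
contact_force: [-2.5, 0.5, 6.2]
width: 0.0636
finger_force: 19.9
```

Request:
play_rows([
  {"fingers":0.475,"travel":[0,0,-0.01],"twist":0},
  {"fingers":0.475,"travel":[0,0,-0.025],"twist":0},
  {"fingers":0.475,"travel":[0,0,-0.045],"twist":0},
  {"fingers":0.475,"travel":[0,0,-0.06],"twist":0},
  {"fingers":0.475,"travel":[0,0,-0.06],"twist":0},
  {"fingers":0.48,"travel":[0,0,-0.06],"twist":0},
  {"fingers":0.485,"travel":[0,0,-0.06],"twist":0},
  {"fingers":0.49,"travel":[0,0,-0.06],"twist":0},
  {"fingers":0.493,"travel":[0,0,-0.06],"twist":0},
  {"fingers":0.493,"travel":[0,0,-0.06],"twist":0},
])

```text
clock: 15.13
eef_pos: [0.5418, 0.0321, 0.087]
orientation: [0.759, -0.651, -0.0, 0.001]
contact_force: [-0.4, 0.7, -0.3]
width: 0.064
finger_force: 9.5
```

```bash
python3 -c "
from h import *
c=tilt()"
```

```text
F 9.5 w 64.02 fz -0.3 n 397 y [0.004 0.034] z [0.061 0.087 0.099] white 0
```

Request:
play_rows([
  {"fingers":0.495,"travel":[0,0,0],"twist":0},
  {"fingers":0.496,"travel":[0,0,0],"twist":0},
  {"fingers":0.497,"travel":[0,0,0],"twist":0},
  {"fingers":0.497,"travel":[0,0,0],"twist":0},
])

```text
clock: 15.52
eef_pos: [0.5422, 0.0322, 0.0878]
orientation: [0.759, -0.651, -0.0, 0.0]
contact_force: [0.1, -0.7, -1.1]
width: 0.0643
finger_force: 4.1
```

```bash
python3 -c "
from h import *
c=tilt()"
```

```text
F 4.1 w 64.31 fz -1.06 n 395 y [0.006 0.035] z [0.062 0.087 0.1  ] white 0
```

Request:
play_rows([
  {"fingers":0.4975,"travel":[0,0,0],"twist":0},
  {"fingers":0.498,"travel":[0,0,0],"twist":0},
  {"fingers":0.4985,"travel":[0,0,0],"twist":0},
  {"fingers":0.4985,"travel":[0,0,0],"twist":0},
])

```text
clock: 15.9
eef_pos: [0.5422, 0.0322, 0.0878]
orientation: [0.759, -0.651, 0.0, -0.0]
contact_force: [0.0, 0.1, -0.9]
width: 0.0638
finger_force: 2.4
```

```bash
python3 -c "
from h import *
c=tilt()"
```

```text
F 2.4 w 63.83 fz -0.92 n 401 y [0.004 0.034] z [0.061 0.088 0.1  ] white 0
```

Request:
play_rows([
  {"fingers":0.4988,"travel":[0,0,0],"twist":0},
  {"fingers":0.4988,"travel":[0,0,0],"twist":0},
  {"fingers":0.4991,"travel":[0,0,0],"twist":0},
  {"fingers":0.4991,"travel":[0,0,0],"twist":0},
])

```text
clock: 16.28
eef_pos: [0.5422, 0.0322, 0.0878]
orientation: [0.759, -0.651, -0.0, 0.0]
contact_force: [0.0, 0.1, -0.8]
width: 0.0643
finger_force: 1.8
```

```bash
python3 -c "
from h import *
c=tilt()"
```

```text
F 1.8 w 64.33 fz -0.8 n 399 y [0.006 0.035] z [0.061 0.088 0.1  ] white 0
```

Request:
play_rows([
  {"fingers":0.4994,"travel":[0,0,0],"twist":0},
  {"fingers":0.4994,"travel":[0,0,0],"twist":0},
  {"fingers":0.4996,"travel":[0,0,0],"twist":0},
  {"fingers":0.4996,"travel":[0,0,0],"twist":0},
])

```text
clock: 16.67
eef_pos: [0.5424, 0.0323, 0.088]
orientation: [0.759, -0.651, 0.0, -0.0]
contact_force: [-0.4, -0.4, -0.3]
width: 0.0639
finger_force: 0.0
```

```bash
python3 -c "
from h import *
c=tilt();cv2.imwrite('pics/crop10.png',cv2.resize(c['image'][190:310,200:360],None,fx=4,fy=4))"
```

```text
F 0.0 w 63.95 fz -0.3 n 441 y [0.022 0.056] z [0.009 0.04  0.045] white 0
```

View pics/crop10.png

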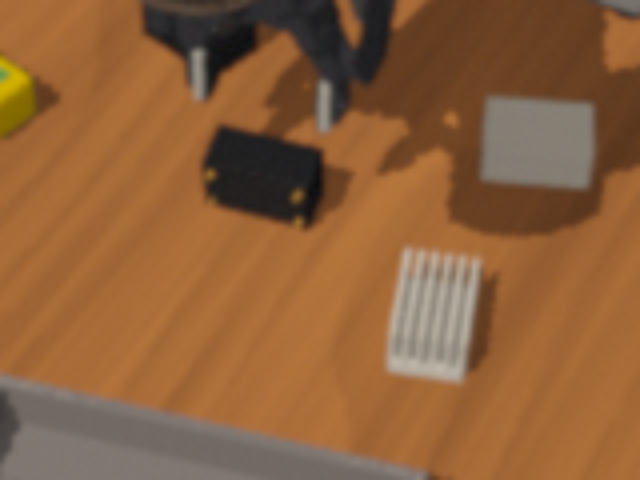

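The block lost its grip and dropped back onto its side, pins still facing the camera at (210-300,175-220). I had too much pad overlap. I'll retry with a smaller contact patch and a lower lift.

Request:
play_rows([
  {"fingers":1,"travel":[0,0,-0.02],"twist":0},
  {"fingers":1,"travel":[-0.03,0,-0.06],"twist":0},
  {"fingers":1,"travel":[-0.03,0,-0.06],"twist":0},
  {"fingers":1,"travel":[-0.03,0,-0.06],"twist":0},
])

```text
clock: 17.05
eef_pos: [0.5394, 0.0636, 0.1509]
orientation: [0.76, -0.65, 0.002, -0.003]
contact_force: [0.0, 0.4, 0.5]
width: 0.0856
finger_force: 0.0
```

```bash
python3 -c "
from h import *
blk('top',540,35,60,.012);c,P=wblk((540,35),.012)
blk('top',540,35,60,.037);wblk((540,35),.037)
go(540,35,100,188.6)"
```

```text
top (array([545.4,  32.1,  63.9,  34.3,  10.1,  40.5]), 420)
wrist (array([544.2,  32.6,  64.3,  36.1,  10.2,  39.2]), 3890)
top (array([545.6,  30.2,  64.5,  33.5,   5.3,  40.6]), 364)
wrist (array([544.4,  30.5,  64.4,  30.8,  10.1,  39.3]), 3563)
travel [0.0264, 0.0005, 0.0465] twist 0.15 | tcp [536.6  61.2 146.5] yaw -171.2 j6 -0.26 w 85.4 t 17.2
```

```bash
python3 -c "
from h import *
go(540.7,52,35,190.1)"
```

```text
travel [0.0097, -0.0029, 0.1115] twist -1.35 | tcp [536.6  61.2 146.5] yaw -171.2 j6 -0.26 w 85.4 t 17.2
```

Request:
play_rows([
  {"fingers":1,"travel":[0.0097,-0.003,0.035],"twist":-1.4},
  {"fingers":1,"travel":[0.0097,-0.003,0.07],"twist":-1.4},
  {"fingers":1,"travel":[0.0097,-0.003,0.1],"twist":-1.4},
  {"fingers":1,"travel":[0.0097,-0.003,0.1115],"twist":-1.4},
  {"fingers":1,"travel":[0.0097,-0.003,0.1115],"twist":-1.4},
  {"fingers":1,"travel":[0.0097,-0.003,0.1115],"twist":-1.4},
  {"fingers":0.6,"travel":[0.0097,-0.003,0.1115],"twist":-1.4},
  {"fingers":0.55,"travel":[0.0097,-0.003,0.1115],"twist":-1.4},
  {"fingers":0.52,"travel":[0.0097,-0.003,0.1115],"twist":-1.4},
  {"fingers":0.5,"travel":[0.0097,-0.003,0.1115],"twist":-1.4},
  {"fingers":0.49,"travel":[0.0097,-0.003,0.1115],"twist":-1.4},
  {"fingers":0.485,"travel":[0.0097,-0.003,0.1115],"twist":-1.4},
  {"fingers":0.485,"travel":[0.0097,-0.003,0.1115],"twist":-1.4},
])

```text
clock: 18.33
eef_pos: [0.5423, 0.0528, 0.0374]
orientation: [0.767, -0.641, 0.0, -0.0]
contact_force: [-2.4, 0.6, 5.5]
width: 0.0637
finger_force: 9.8
```

Request:
play_rows([
  {"fingers":0.485,"travel":[0,0,-0.006],"twist":0},
  {"fingers":0.485,"travel":[0,0,-0.014],"twist":0},
  {"fingers":0.485,"travel":[0,0,-0.022],"twist":0},
  {"fingers":0.485,"travel":[0,0,-0.025],"twist":0},
  {"fingers":0.488,"travel":[0,0,-0.025],"twist":0},
  {"fingers":0.491,"travel":[0,0,-0.025],"twist":0},
  {"fingers":0.494,"travel":[0,0,-0.025],"twist":0},
  {"fingers":0.496,"travel":[0,0,-0.025],"twist":0},
  {"fingers":0.496,"travel":[0,0,-0.025],"twist":0},
])

```text
clock: 19.08
eef_pos: [0.5418, 0.0526, 0.0609]
orientation: [0.767, -0.642, -0.0, 0.0]
contact_force: [-0.8, -0.6, -0.8]
width: 0.0638
finger_force: 2.7
```

```bash
python3 -c "
from h import *
c=tilt()"
```

```text
F 2.7 w 63.82 fz -0.8 n 438 y [0.022 0.052] z [0.026 0.057 0.066] white 0
```

Request:
play_rows([
  {"fingers":0.4963,"travel":[0,0,0],"twist":0},
  {"fingers":0.4966,"travel":[0,0,0],"twist":0},
  {"fingers":0.4966,"travel":[0,0,0],"twist":0},
  {"fingers":0.4969,"travel":[0,0,0],"twist":0},
  {"fingers":0.4969,"travel":[0,0,0],"twist":0},
])

```text
clock: 19.55
eef_pos: [0.542, 0.0527, 0.0613]
orientation: [0.767, -0.642, -0.0, -0.0]
contact_force: [-0.4, -0.1, -1.0]
width: 0.0638
finger_force: 1.1
```

```bash
python3 -c "
from h import *
c=tilt()"
```

```text
F 1.1 w 63.8 fz -1.05 n 447 y [0.038 0.074] z [0.017 0.046 0.059] white 0
```

It swung. I'll firm up, lower, and let it settle.

Request:
play_rows([
  {"fingers":0.49,"travel":[0,0,0],"twist":0},
  {"fingers":0.487,"travel":[0,0,0],"twist":0},
  {"fingers":0.487,"travel":[0,0,0.006],"twist":0},
  {"fingers":0.49,"travel":[0,0,0.011],"twist":0},
  {"fingers":0.493,"travel":[0,0,0.015],"twist":0},
  {"fingers":0.494,"travel":[0,0,0.018],"twist":0},
  {"fingers":0.495,"travel":[0,0,0.021],"twist":0},
  {"fingers":0.495,"travel":[0,0,0.024],"twist":0},
  {"fingers":0.495,"travel":[0,0,0.026],"twist":0},
  {"fingers":0.495,"travel":[0,0,0.026],"twist":0},
])

```text
clock: 20.43
eef_pos: [0.5421, 0.0524, 0.0355]
orientation: [0.767, -0.641, 0.0, 0.0]
contact_force: [-0.5, -1.0, 3.4]
width: 0.0639
finger_force: 6.0
```

```bash
python3 -c "
from h import *
c=tilt();cv2.imwrite('pics/crop11.png',cv2.resize(c['image'][190:310,200:360],None,fx=4,fy=4))"
```

```text
F 6.0 w 63.93 fz 3.36 n 426 y [0.032 0.07 ] z [0.009 0.034 0.044] white 0
```

View pics/crop11.png

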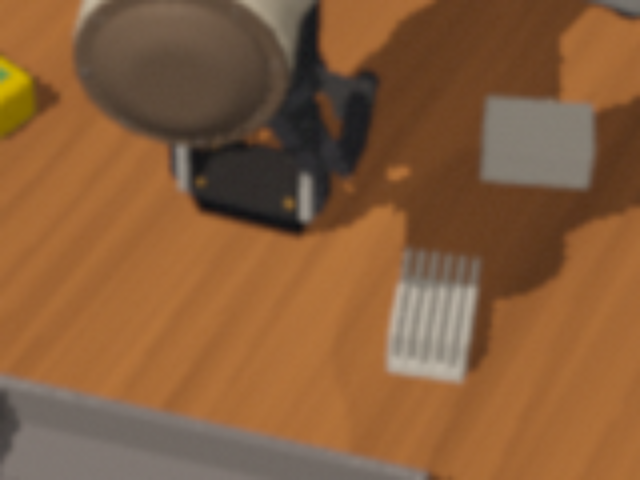

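The pin face now points up with pins at (200,182) and (290,203). Releasing.

Request:
play_rows([
  {"fingers":0.497,"travel":[0,0,0],"twist":0},
  {"fingers":0.499,"travel":[0,0,0],"twist":0},
  {"fingers":0.51,"travel":[0,0,0],"twist":0},
  {"fingers":0.53,"travel":[0,0,0],"twist":0},
  {"fingers":0.8,"travel":[0,0,0],"twist":0},
  {"fingers":1,"travel":[0,0,0],"twist":0},
  {"fingers":1,"travel":[0,0,-0.03],"twist":0},
  {"fingers":1,"travel":[0,0,-0.07],"twist":0},
  {"fingers":1,"travel":[-0.02,0,-0.11],"twist":0},
  {"fingers":1,"travel":[-0.02,0,-0.11],"twist":0},
  {"fingers":1,"travel":[-0.02,0,-0.11],"twist":0},
])

```text
clock: 21.4
eef_pos: [0.54, 0.0738, 0.1483]
orientation: [0.768, -0.641, 0.002, -0.003]
contact_force: [0.2, 0.7, -0.8]
width: 0.0855
finger_force: 0.0
```

```bash
python3 -c "
from h import *
blk('top',542,45,60,.015);c,P=wblk((542,45));cv2.imwrite('pics/w3.png',c['image'])
go(542,45,100,190)"
```

```text
top (array([547.5,  31.9,  64.4,  40. ,  10. ,  30.9]), 562)
wrist (array([546. ,  32.1,  64.6,  40.7,   9.9,  29.6]), 4587)
travel [0.0277, 0.0007, 0.0447] twist 0.19 | tcp [537.8  72.4 144.7] yaw -169.8 j6 -0.25 w 85.6 t 21.5
```

View pics/w3.png

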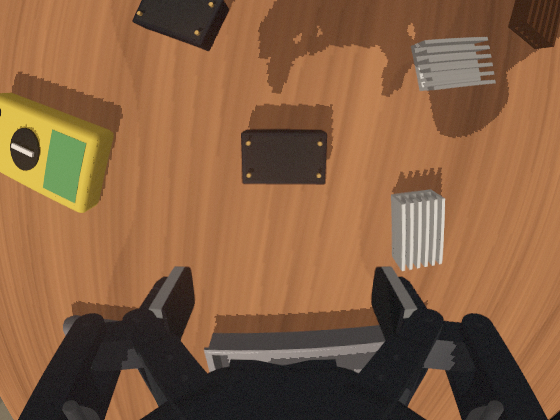

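Module A now lies flat, pins up, at (546, 32) mm (284,157 in the picture). I'll load it.

```bash
python3 -c "
from h import *
go(546,32.2,22,190)"
```

```text
travel [0.0411, -0.0011, 0.1227] twist 0.19 | tcp [537.8  72.4 144.7] yaw -169.8 j6 -0.25 w 85.6 t 21.5
```

Request:
play_rows([
  {"fingers":1,"travel":[0.041,-0.001,0.03],"twist":0},
  {"fingers":1,"travel":[0.041,-0.001,0.06],"twist":0},
  {"fingers":1,"travel":[0.041,-0.001,0.09],"twist":0},
  {"fingers":1,"travel":[0.041,-0.001,0.11],"twist":0},
  {"fingers":1,"travel":[0.041,-0.001,0.122],"twist":0},
  {"fingers":1,"travel":[0.041,-0.001,0.124],"twist":0},
  {"fingers":1,"travel":[0.041,-0.001,0.124],"twist":0},
  {"fingers":0.4,"travel":[0.041,-0.001,0.124],"twist":0},
  {"fingers":0.4,"travel":[0.041,-0.001,0.124],"twist":0},
  {"fingers":0.4,"travel":[0.041,-0.001,0.124],"twist":0},
  {"fingers":0.4,"travel":[0.041,-0.001,0.124],"twist":0},
  {"fingers":0.4,"travel":[0.041,-0.001,0.124],"twist":0},
  {"fingers":0.4,"travel":[0.041,-0.001,0.08],"twist":0},
  {"fingers":0.4,"travel":[0.041,-0.001,0.04],"twist":0},
  {"fingers":0.4,"travel":[0.041,-0.001,0.0],"twist":0},
  {"fingers":0.4,"travel":[0.041,-0.001,-0.04],"twist":0},
  {"fingers":0.4,"travel":[0.041,-0.001,-0.04],"twist":0},
  {"fingers":0.4,"travel":[0.041,-0.001,-0.04],"twist":0},
])

```text
clock: 23.0
eef_pos: [0.5478, 0.0327, 0.1883]
orientation: [0.767, -0.642, 0.002, -0.003]
contact_force: [-1.0, 0.2, -1.9]
width: 0.0626
finger_force: 67.4
```

```bash
python3 -c "
from h import *
P=world(shot('side'));m=(abs(P[...,0]-.46)<.15)&(abs(P[...,1]-.305)<.14)
print('handle',rect(P,m,.06,.12),'rim',rect(P,m,.026,.036))
go(517.8,259.1,185,193)
s=robot.state();print(s['finger_force'],s['contact_force'])"
```

```text
handle (array([456.7, 307.2, 154.6,  17.4,  13.4,  86.2]), 1112) rim (array([457.4, 305.5, 226.9, 210.8,  13.2,  30.9]), 2414)
travel [-0.2282, -0.0119, 0.0011] twist -2.84 | tcp [546.3  32.4 185.9] yaw -169.8 j6 -0.18 w 62.8 t 23.1
67.41544246673584 [-0.0080409  -0.32497283 -2.13207011]
```

Request:
play_rows([
  {"fingers":0.4,"travel":[-0.03,-0.002,0],"twist":-0.4},
  {"fingers":0.4,"travel":[-0.06,-0.004,0],"twist":-0.8},
  {"fingers":0.4,"travel":[-0.1,-0.006,0],"twist":-1.2},
  {"fingers":0.4,"travel":[-0.14,-0.008,0],"twist":-1.6},
  {"fingers":0.4,"travel":[-0.17,-0.01,0],"twist":-2.2},
  {"fingers":0.4,"travel":[-0.2,-0.012,0],"twist":-2.8},
  {"fingers":0.4,"travel":[-0.22,-0.012,0],"twist":-2.8},
  {"fingers":0.4,"travel":[-0.228,-0.012,0],"twist":-2.8},
  {"fingers":0.4,"travel":[-0.228,-0.012,0],"twist":-2.8},
  {"fingers":0.4,"travel":[-0.228,-0.012,0],"twist":-2.8},
  {"fingers":0.4,"travel":[-0.228,-0.012,0],"twist":-2.8},
])

```text
clock: 23.97
eef_pos: [0.5179, 0.2574, 0.1844]
orientation: [0.782, -0.623, -0.0, 0.001]
contact_force: [0.1, 0.0, -1.0]
width: 0.0628
finger_force: 67.4
```

```bash
python3 -c "
from h import *
go(517.5,259.1,27,193)"
```

```text
travel [-0.0019, -0.0003, 0.1574] twist -0.08 | tcp [517.9 257.4 184.4] yaw -167.1 j6 -0.52 w 62.8 t 24.0
```

Request:
play_rows([
  {"fingers":0.4,"travel":[-0.002,0,0.04],"twist":0},
  {"fingers":0.4,"travel":[-0.002,0,0.08],"twist":0},
  {"fingers":0.4,"travel":[-0.002,0,0.11],"twist":0},
  {"fingers":0.4,"travel":[-0.002,0,0.135],"twist":0},
  {"fingers":0.4,"travel":[-0.002,0,0.148],"twist":0},
  {"fingers":0.4,"travel":[-0.002,0,0.154],"twist":0},
  {"fingers":0.4,"travel":[-0.002,0,0.157],"twist":0},
  {"fingers":0.4,"travel":[-0.002,0,0.157],"twist":0},
  {"fingers":0.4,"travel":[-0.002,0,0.157],"twist":0},
])

```text
clock: 24.72
eef_pos: [0.5186, 0.2608, 0.0295]
orientation: [0.782, -0.623, 0.0, -0.001]
contact_force: [-0.5, -0.4, -0.6]
width: 0.0626
finger_force: 67.3
```

Request:
play_rows([
  {"fingers":0.48,"travel":[0,0,0],"twist":0},
  {"fingers":0.5,"travel":[0,0,0],"twist":0},
  {"fingers":0.6,"travel":[0,0,0],"twist":0},
  {"fingers":0.7,"travel":[0,0,0],"twist":0},
  {"fingers":0.7,"travel":[0,0,-0.01],"twist":0},
  {"fingers":0.7,"travel":[0,0,-0.04],"twist":0},
  {"fingers":0.7,"travel":[0,0,-0.08],"twist":0},
  {"fingers":1,"travel":[0,0,-0.12],"twist":0},
  {"fingers":1,"travel":[0,0,-0.16],"twist":0},
  {"fingers":1,"travel":[0,0,-0.16],"twist":0},
])

```text
clock: 25.55
eef_pos: [0.522, 0.2633, 0.199]
orientation: [0.783, -0.622, 0.003, -0.009]
contact_force: [-0.4, 0.3, 0.9]
width: 0.0856
finger_force: 0.0
```

```bash
python3 -c "
from h import *
P=world(shot('top'));d=P[...,:2]*1000-np.array([459,305]);a=np.radians(13.2)
X=d@[np.cos(a),np.sin(a)];Y=d@[-np.sin(a),np.cos(a)]
m=(Y<-8)&(Y>-93)&(abs(X)<104)
print(rect(P,m,.02,.06))
# module B
blk('top',648,-70,60,.015);blk('side',645,-67,60,.015)
go(647,-68.5,150,165)"
```

```text
(array([520.3, 260.9,  64.2,  40.7,  12.5,  34.7]), 617)
top (array([648.5, -69.8,  64.9,  40. , -15.2,  31. ]), 555)Traceback (most recent call last):
  File "<string>", line 8, in <module>
    blk('top',648,-70,60,.015);blk('side',645,-67,60,.015)
                               ~~~^^^^^^^^^^^^^^^^^^^^^^^^
  File "h.py", line 28, in blk
    print(n,rect(P,m,zlo,zhi))
            ~~~~^^^^^^^^^^^^^
  File "h.py", line 17, in rect
    return np.round([x,y,w,h,(a+90)%180-90,np.percentile(q[:,2],50)*1000],1),len(q)
                                           ~~~~~~~~~~~~~^^^^^^^^^^^
    return _quantile_unchecked(
        a, q, axis, out, overwrite_input, method, keepdims, weights)
    return _ureduce(a,
                    func=_quantile_ureduce_func,
    ...<5 lines>...
                    overwrite_input=overwrite_input,
                    method=method)
    r = func(a, **kwargs)
    result = _quantile(arr,
                       quantiles=q,
    ...<2 lines>...
                       out=out,
                       weights=wgt)
    slices_having_nans = np.isnan(arr[-1, ...])
                                  ~~~^^^^^^^^^
IndexError: index -1 is out of bounds for axis 0 with size 0
```

Module A lies flat in the caddy. Module B next.

```bash
python3 -c "
from h import *
go(647,-69.5,160,164.8)"
```

```text
travel [0.3509, -0.0519, 0.0291] twist 28.18 | tcp [517.6 260.7 189.5] yaw -167.0 j6 -0.52 w 85.0 t 25.7
```

Request:
play_rows([
  {"fingers":1,"travel":[0.351,-0.052,0.029],"twist":28.2},
  {"fingers":1,"travel":[0.351,-0.052,0.029],"twist":28.2},
  {"fingers":1,"travel":[0.351,-0.052,0.029],"twist":28.2},
  {"fingers":1,"travel":[0.351,-0.052,0.029],"twist":28.2},
  {"fingers":1,"travel":[0.351,-0.052,0.029],"twist":28.2},
  {"fingers":1,"travel":[0.351,-0.052,0.029],"twist":28.2},
  {"fingers":1,"travel":[0.351,-0.052,0.029],"twist":28.2},
  {"fingers":1,"travel":[0.351,-0.052,0.029],"twist":28.2},
  {"fingers":1,"travel":[0.351,-0.052,0.029],"twist":28.2},
  {"fingers":1,"travel":[0.351,-0.052,0.029],"twist":28.2},
  {"fingers":1,"travel":[0.351,-0.052,0.029],"twist":28.2},
  {"fingers":1,"travel":[0.351,-0.052,0.029],"twist":28.2},
  {"fingers":1,"travel":[0.351,-0.052,0.029],"twist":28.2},
])

```text
clock: 26.78
eef_pos: [0.6468, -0.0685, 0.1588]
orientation: [-0.608, 0.794, 0.0, -0.001]
contact_force: [-1.1, 0.5, 1.3]
width: 0.0854
finger_force: 0.0
```

```bash
python3 -c "
from h import *
wblk((647,-69.5),r=55)
go(647,-69.5,22,164.8)"
```

```text
wrist (array([647.2, -69.7,  64.3,  40.5, -15. ,  29.7]), 3931)
travel [0.0012, -0.0005, 0.1372] twist 0.09 | tcp [646.9 -68.2 159.2] yaw 164.9 j6 -0.41 w 85.3 t 26.8
```

Request:
play_rows([
  {"fingers":1,"travel":[0.001,0,0.04],"twist":0},
  {"fingers":1,"travel":[0.001,0,0.08],"twist":0},
  {"fingers":1,"travel":[0.001,0,0.11],"twist":0},
  {"fingers":1,"travel":[0.001,0,0.13],"twist":0},
  {"fingers":1,"travel":[0.001,0,0.137],"twist":0},
  {"fingers":1,"travel":[0.001,0,0.137],"twist":0},
  {"fingers":1,"travel":[0.001,0,0.137],"twist":0},
  {"fingers":0.4,"travel":[0.001,0,0.137],"twist":0},
  {"fingers":0.4,"travel":[0.001,0,0.137],"twist":0},
  {"fingers":0.4,"travel":[0.001,0,0.137],"twist":0},
  {"fingers":0.4,"travel":[0.001,0,0.137],"twist":0},
  {"fingers":0.4,"travel":[0.001,0,0.137],"twist":0},
  {"fingers":0.4,"travel":[0.001,0,0.1],"twist":0},
  {"fingers":0.4,"travel":[0.001,0,0.06],"twist":0},
  {"fingers":0.4,"travel":[0.001,0,0.02],"twist":0},
  {"fingers":0.4,"travel":[0.001,0,-0.02],"twist":0},
  {"fingers":0.4,"travel":[0.001,0,-0.02],"twist":0},
  {"fingers":0.4,"travel":[0.001,0,-0.02],"twist":0},
])

```text
clock: 28.33
eef_pos: [0.6483, -0.0705, 0.1832]
orientation: [-0.607, 0.795, -0.002, 0.003]
contact_force: [-1.3, -0.8, -3.0]
width: 0.0623
finger_force: 67.9
```

```bash
python3 -c "
from h import *
go(426.1,238.1,180,193.2)"
```

```text
travel [-0.2393, 0.2955, 0.0019] twist -28.43 | tcp [648.3 -70.5 183.2] yaw 164.8 j6 -0.4 w 62.3 t 28.3
```

Request:
play_rows([
  {"fingers":0.4,"travel":[-0.02,0.025,0],"twist":-2},
  {"fingers":0.4,"travel":[-0.045,0.055,0],"twist":-5},
  {"fingers":0.4,"travel":[-0.07,0.085,0],"twist":-8},
  {"fingers":0.4,"travel":[-0.095,0.115,0],"twist":-12},
  {"fingers":0.4,"travel":[-0.12,0.145,0],"twist":-16},
  {"fingers":0.4,"travel":[-0.145,0.175,0],"twist":-20},
  {"fingers":0.4,"travel":[-0.165,0.205,0],"twist":-24},
  {"fingers":0.4,"travel":[-0.19,0.235,0],"twist":-28},
  {"fingers":0.4,"travel":[-0.21,0.26,0],"twist":-28.4},
  {"fingers":0.4,"travel":[-0.23,0.285,0],"twist":-28.4},
  {"fingers":0.4,"travel":[-0.239,0.2955,0],"twist":-28.4},
  {"fingers":0.4,"travel":[-0.239,0.2955,0],"twist":-28.4},
  {"fingers":0.4,"travel":[-0.239,0.2955,0],"twist":-28.4},
  {"fingers":0.4,"travel":[-0.239,0.2955,0],"twist":-28.4},
])

```text
clock: 29.5
eef_pos: [0.4243, 0.2368, 0.1784]
orientation: [0.783, -0.621, -0.0, 0.001]
contact_force: [0.4, 0.5, -1.8]
width: 0.063
finger_force: 67.7
```

```bash
python3 -c "
from h import *
go(426.1,238.1,27,193.2)"
```

```text
travel [-0.0011, -0.0024, 0.1514] twist -0.04 | tcp [424.3 236.8 178.4] yaw -166.8 j6 -0.61 w 63.0 t 29.5
```

Request:
play_rows([
  {"fingers":0.4,"travel":[-0.001,-0.002,0.04],"twist":0},
  {"fingers":0.4,"travel":[-0.001,-0.002,0.08],"twist":0},
  {"fingers":0.4,"travel":[-0.001,-0.002,0.11],"twist":0},
  {"fingers":0.4,"travel":[-0.001,-0.002,0.132],"twist":0},
  {"fingers":0.4,"travel":[-0.001,-0.002,0.143],"twist":0},
  {"fingers":0.4,"travel":[-0.001,-0.002,0.149],"twist":0},
  {"fingers":0.4,"travel":[-0.001,-0.002,0.151],"twist":0},
  {"fingers":0.4,"travel":[-0.001,-0.002,0.151],"twist":0},
  {"fingers":0.4,"travel":[-0.001,-0.002,0.151],"twist":0},
])

```text
clock: 30.25
eef_pos: [0.4269, 0.2381, 0.0289]
orientation: [0.783, -0.622, 0.0, -0.0]
contact_force: [-1.2, -1.7, 3.4]
width: 0.0624
finger_force: 68.3
```

Request:
play_rows([
  {"fingers":0.48,"travel":[0,0,0],"twist":0},
  {"fingers":0.5,"travel":[0,0,0],"twist":0},
  {"fingers":0.6,"travel":[0,0,0],"twist":0},
  {"fingers":0.7,"travel":[0,0,0],"twist":0},
  {"fingers":0.7,"travel":[0,0,-0.01],"twist":0},
  {"fingers":0.7,"travel":[0,0,-0.04],"twist":0},
  {"fingers":0.7,"travel":[0,0,-0.08],"twist":0},
  {"fingers":1,"travel":[0,0,-0.12],"twist":0},
  {"fingers":1,"travel":[0,0,-0.16],"twist":0},
  {"fingers":1,"travel":[0,0,-0.16],"twist":0},
])

```text
clock: 31.08
eef_pos: [0.4302, 0.2422, 0.1968]
orientation: [0.784, -0.62, 0.002, -0.009]
contact_force: [0.7, 1.6, 0.4]
width: 0.0851
finger_force: 0.0
```

```bash
cat >> h.py <<'E'
def caddy(cx=459.3,cy=305,yaw=13.2,z0=0):
    """rim pose and parts lying in the four quarters, caddy coordinates"""
    P=world(shot('top'));d=P[...,:2]*1000-np.array([cx,cy]);a=np.radians(yaw)
    X=d@[np.cos(a),np.sin(a)];Y=d@[-np.sin(a),np.cos(a)]
    print('rim',rect(P,(abs(X)<150)&(abs(Y)<150),z0+.026,z0+.036),'handle',rect(P,(abs(X)<100)&(abs(Y)<40),z0+.06,z0+.1))
    Q=np.stack([X/1000,Y/1000,P[...,2]],-1)
    for sx in(-1,1):
        for sy in(-1,1):
            m=(sx*X>0)&(abs(X)<102)&(sy*Y>12)&(sy*Y<91)&(P[...,2]>z0+.017)&(P[...,2]<z0+.06)
            if m.sum()>50: print(sx,sy,rect(Q,m,0,1))
E
python3 -c "
from h import *
caddy()
blk('top',421,-76,55,.015)
blk('top',419,73,55,.015)
go(421,-75,160,203.6); go(418,74,160,108)"
```

```text
rim (array([459.9, 304.7, 226.7, 207. ,  13.2,  32.5]), 2193) handle (array([462.9, 301.6, 149.3,   2.6,  14.6,  85.8]), 5)
-1 -1 (array([-44.7, -58.4,  63.9,  40.6,  -0.1,  34.4]), 660)
1 -1 (array([ 49.2, -57.1,  64.5,  40.8,  -0.2,  34.5]), 636)
top (array([422.5, -75.9,  61.1,  40.3,  23. ,  29.7]), 383)
top (array([419.1,  73.3,  61.9,  40.3, -71.8,  29.9]), 345)
travel [0.3046, 0.0765, 0.0281] twist -10.43 | tcp [426.1 239.  188.5] yaw -166.8 j6 -0.61 w 85.4 t 31.2
travel [0.1588, 0.0454, 0.0283] twist 85.17 | tcp [426.1 239.  188.5] yaw -166.8 j6 -0.61 w 85.4 t 31.2
```

Both modules lie flat, parallel and pins up. Next is sink A.

Request:
play_rows([
  {"fingers":1,"travel":[0.159,0.045,0.028],"twist":85.2},
  {"fingers":1,"travel":[0.159,0.045,0.028],"twist":85.2},
  {"fingers":1,"travel":[0.159,0.045,0.028],"twist":85.2},
  {"fingers":1,"travel":[0.159,0.045,0.028],"twist":85.2},
  {"fingers":1,"travel":[0.159,0.045,0.028],"twist":85.2},
  {"fingers":1,"travel":[0.159,0.045,0.028],"twist":85.2},
  {"fingers":1,"travel":[0.159,0.045,0.028],"twist":85.2},
  {"fingers":1,"travel":[0.159,0.045,0.028],"twist":85.2},
  {"fingers":1,"travel":[0.159,0.045,0.028],"twist":85.2},
  {"fingers":1,"travel":[0.159,0.045,0.028],"twist":85.2},
  {"fingers":1,"travel":[0.159,0.045,0.028],"twist":85.2},
  {"fingers":1,"travel":[0.159,0.045,0.028],"twist":85.2},
  {"fingers":1,"travel":[0.159,0.045,0.028],"twist":85.2},
  {"fingers":1,"travel":[0.159,0.045,0.028],"twist":85.2},
  {"fingers":1,"travel":[0.159,0.045,0.028],"twist":85.2},
])

```text
clock: 32.48
eef_pos: [0.4183, 0.0737, 0.1594]
orientation: [-0.158, 0.988, -0.0, -0.001]
contact_force: [1.1, -0.6, 0.6]
width: 0.0854
finger_force: 0.0
```

```bash
python3 -c "
from h import *
wblk((418,74),r=50)
go(418,73.7,22,108)"
```

```text
wrist (array([417.1,  73.5,  62.4,  40.6, -72. ,  27.8]), 3707)
travel [0.0002, 0.0002, 0.1376] twist 0.09 | tcp [418.5  73.7 159.6] yaw 108.1 j6 -1.81 w 85.5 t 32.5
```

Request:
play_rows([
  {"fingers":1,"travel":[0.001,0,0.04],"twist":0},
  {"fingers":1,"travel":[0.001,0,0.08],"twist":0},
  {"fingers":1,"travel":[0.001,0,0.11],"twist":0},
  {"fingers":1,"travel":[0.001,0,0.13],"twist":0},
  {"fingers":1,"travel":[0.001,0,0.138],"twist":0},
  {"fingers":1,"travel":[0.001,0,0.138],"twist":0},
  {"fingers":1,"travel":[0.001,0,0.138],"twist":0},
  {"fingers":0.36,"travel":[0.001,0,0.138],"twist":0},
  {"fingers":0.36,"travel":[0.001,0,0.138],"twist":0},
  {"fingers":0.36,"travel":[0.001,0,0.138],"twist":0},
  {"fingers":0.36,"travel":[0.001,0,0.138],"twist":0},
  {"fingers":0.36,"travel":[0.001,0,0.138],"twist":0},
  {"fingers":0.36,"travel":[0.001,0,0.1],"twist":0},
  {"fingers":0.36,"travel":[0.001,0,0.06],"twist":0},
  {"fingers":0.36,"travel":[0.001,0,0.02],"twist":0},
  {"fingers":0.36,"travel":[0.001,0,-0.02],"twist":0},
  {"fingers":0.36,"travel":[0.001,0,-0.02],"twist":0},
  {"fingers":0.36,"travel":[0.001,0,-0.02],"twist":0},
])

```text
clock: 34.03
eef_pos: [0.4189, 0.0744, 0.1835]
orientation: [-0.156, 0.988, 0.002, 0.004]
contact_force: [0.2, -0.3, -1.8]
width: 0.0604
finger_force: 66.0
```

```bash
python3 -c "
from h import *
a=np.radians(13.2);C=np.array([458.8,305.2]);
f=lambda x,y:C+[x*np.cos(a)-y*np.sin(a),x*np.sin(a)+y*np.cos(a)]
print(f(47,60),f(-47,60));t=f(-47,60)
go(*t,180,193.2)"
```

```text
[490.85715623 374.34722507] [399.34073936 352.88224328]
travel [-0.0674, 0.2709, 0.0047] twist -85.21 | tcp [418.9  74.4 183.5] yaw 108.0 j6 -1.82 w 60.4 t 34.0
```

Request:
play_rows([
  {"fingers":0.36,"travel":[-0.005,0.02,0],"twist":-5},
  {"fingers":0.36,"travel":[-0.012,0.045,0],"twist":-11},
  {"fingers":0.36,"travel":[-0.018,0.07,0],"twist":-17},
  {"fingers":0.36,"travel":[-0.024,0.095,0],"twist":-23},
  {"fingers":0.36,"travel":[-0.03,0.12,0],"twist":-29},
  {"fingers":0.36,"travel":[-0.036,0.145,0],"twist":-36},
  {"fingers":0.36,"travel":[-0.042,0.17,0],"twist":-43},
  {"fingers":0.36,"travel":[-0.048,0.195,0],"twist":-50},
  {"fingers":0.36,"travel":[-0.054,0.22,0],"twist":-57},
  {"fingers":0.36,"travel":[-0.06,0.24,0],"twist":-64},
  {"fingers":0.36,"travel":[-0.065,0.26,0],"twist":-71},
  {"fingers":0.36,"travel":[-0.0675,0.271,0],"twist":-78},
  {"fingers":0.36,"travel":[-0.0675,0.271,0],"twist":-85.2},
  {"fingers":0.36,"travel":[-0.0675,0.271,0],"twist":-85.2},
  {"fingers":0.36,"travel":[-0.0675,0.271,0],"twist":-85.2},
  {"fingers":0.36,"travel":[-0.0675,0.271,0],"twist":-85.2},
])

```text
clock: 35.37
eef_pos: [0.398, 0.3514, 0.1795]
orientation: [0.783, -0.622, -0.0, 0.001]
contact_force: [0.4, 1.0, 0.1]
width: 0.0605
finger_force: 65.9
```

```bash
python3 -c "
from h import *
go(399.3,352.9,27,193.2)"
```

```text
travel [-0.0014, -0.0019, 0.1525] twist -0.19 | tcp [398.  351.4 179.5] yaw -167.0 j6 -0.8 w 60.5 t 35.4
```

Request:
play_rows([
  {"fingers":0.36,"travel":[-0.001,-0.002,0.04],"twist":0},
  {"fingers":0.36,"travel":[-0.001,-0.002,0.08],"twist":0},
  {"fingers":0.36,"travel":[-0.001,-0.002,0.11],"twist":0},
  {"fingers":0.36,"travel":[-0.001,-0.002,0.132],"twist":0},
  {"fingers":0.36,"travel":[-0.001,-0.002,0.143],"twist":0},
  {"fingers":0.36,"travel":[-0.001,-0.002,0.149],"twist":0},
  {"fingers":0.36,"travel":[-0.001,-0.002,0.152],"twist":0},
  {"fingers":0.36,"travel":[-0.001,-0.002,0.152],"twist":0},
  {"fingers":0.36,"travel":[-0.001,-0.002,0.152],"twist":0},
])

```text
clock: 36.12
eef_pos: [0.4006, 0.3541, 0.0292]
orientation: [0.783, -0.622, -0.0, -0.001]
contact_force: [1.3, -0.3, -0.8]
width: 0.0605
finger_force: 65.9
```

Request:
play_rows([
  {"fingers":0.43,"travel":[0,0,0],"twist":0},
  {"fingers":0.46,"travel":[0,0,0],"twist":0},
  {"fingers":0.55,"travel":[0,0,0],"twist":0},
  {"fingers":0.68,"travel":[0,0,0],"twist":0},
  {"fingers":0.68,"travel":[0,0,-0.01],"twist":0},
  {"fingers":0.68,"travel":[0,0,-0.04],"twist":0},
  {"fingers":0.68,"travel":[0,0,-0.08],"twist":0},
  {"fingers":1,"travel":[0,0,-0.12],"twist":0},
  {"fingers":1,"travel":[0,0,-0.16],"twist":0},
  {"fingers":1,"travel":[0,0,-0.16],"twist":0},
])

```text
clock: 36.95
eef_pos: [0.4033, 0.3573, 0.1982]
orientation: [0.784, -0.62, 0.0, -0.009]
contact_force: [0.6, 1.6, -1.0]
width: 0.0853
finger_force: 0.0
```

```bash
python3 -c "
from h import *
caddy()
blk('top',421,-76,55,.015)
go(421,-75.7,160,203.3)"
```

```text
rim (array([459.8, 304.7, 226.7, 207.1,  13.1,  32.1]), 3271) handle (array([459.5, 304.4, 153.9,  15.5,  13.2,  87.4]), 763)
-1 -1 (array([-44.7, -58.4,  64.1,  40.6,  -0.9,  34.5]), 655)
-1 1 (array([-44. ,  57.2,  62.3,  41.8,   0.2,  31.6]), 674)
1 -1 (array([ 49.4, -56.7,  64.7,  41.7,   0.3,  34.7]), 636)
top (array([422.5, -75.9,  61.4,  40.6,  22.9,  29.5]), 381)
travel [0.4236, 0.0783, 0.029] twist -10.12 | tcp [400.5 354.4 191.2] yaw -166.8 j6 -0.8 w 85.5 t 37.0
```

Request:
play_rows([
  {"fingers":1,"travel":[0.424,0.078,0.029],"twist":-10.1},
  {"fingers":1,"travel":[0.424,0.078,0.029],"twist":-10.1},
  {"fingers":1,"travel":[0.424,0.078,0.029],"twist":-10.1},
  {"fingers":1,"travel":[0.424,0.078,0.029],"twist":-10.1},
  {"fingers":1,"travel":[0.424,0.078,0.029],"twist":-10.1},
  {"fingers":1,"travel":[0.424,0.078,0.029],"twist":-10.1},
  {"fingers":1,"travel":[0.424,0.078,0.029],"twist":-10.1},
  {"fingers":1,"travel":[0.424,0.078,0.029],"twist":-10.1},
  {"fingers":1,"travel":[0.424,0.078,0.029],"twist":-10.1},
  {"fingers":1,"travel":[0.424,0.078,0.029],"twist":-10.1},
  {"fingers":1,"travel":[0.424,0.078,0.029],"twist":-10.1},
  {"fingers":1,"travel":[0.424,0.078,0.029],"twist":-10.1},
  {"fingers":1,"travel":[0.424,0.078,0.029],"twist":-10.1},
  {"fingers":1,"travel":[0.424,0.078,0.029],"twist":-10.1},
  {"fingers":1,"travel":[0.424,0.078,0.029],"twist":-10.1},
])

```text
clock: 38.3
eef_pos: [0.4207, -0.0762, 0.159]
orientation: [0.836, -0.549, -0.0, 0.0]
contact_force: [0.4, -0.2, 0.1]
width: 0.0853
finger_force: 0.0
```

```bash
python3 -c "
from h import *
wblk((421,-75.7),r=50)
go(421,-75.7,22,203.3)"
```

```text
wrist (array([420.7, -75.5,  62.4,  40.9,  23.1,  27.8]), 3656)
travel [-0.0002, -0.0004, 0.1372] twist 0.09 | tcp [420.8 -76.  159.2] yaw -156.6 j6 0.2 w 85.6 t 38.4
```

Request:
play_rows([
  {"fingers":1,"travel":[0,0,0.04],"twist":0},
  {"fingers":1,"travel":[0,0,0.08],"twist":0},
  {"fingers":1,"travel":[0,0,0.11],"twist":0},
  {"fingers":1,"travel":[0,0,0.13],"twist":0},
  {"fingers":1,"travel":[0,0,0.138],"twist":0},
  {"fingers":1,"travel":[0,0,0.138],"twist":0},
  {"fingers":1,"travel":[0,0,0.138],"twist":0},
  {"fingers":0.36,"travel":[0,0,0.138],"twist":0},
  {"fingers":0.36,"travel":[0,0,0.138],"twist":0},
  {"fingers":0.36,"travel":[0,0,0.138],"twist":0},
  {"fingers":0.36,"travel":[0,0,0.138],"twist":0},
  {"fingers":0.36,"travel":[0,0,0.138],"twist":0},
  {"fingers":0.36,"travel":[0,0,0.1],"twist":0},
  {"fingers":0.36,"travel":[0,0,0.06],"twist":0},
  {"fingers":0.36,"travel":[0,0,0.02],"twist":0},
  {"fingers":0.36,"travel":[0,0,-0.02],"twist":0},
  {"fingers":0.36,"travel":[0,0,-0.02],"twist":0},
  {"fingers":0.36,"travel":[0,0,-0.02],"twist":0},
])

```text
clock: 39.85
eef_pos: [0.4221, -0.0767, 0.1825]
orientation: [0.835, -0.55, 0.003, -0.003]
contact_force: [-0.6, -0.1, -2.8]
width: 0.0607
finger_force: 66.0
```

```bash
python3 -c "
from h import *
go(490.5,374.3,180,193.2)"
```

```text
travel [-0.3873, -0.241, 0.0039] twist 10.07 | tcp [422.1 -76.7 182.5] yaw -156.7 j6 0.2 w 60.7 t 39.9
```

Request:
play_rows([
  {"fingers":0.36,"travel":[-0.02,-0.012,0],"twist":0.5},
  {"fingers":0.36,"travel":[-0.05,-0.03,0],"twist":1},
  {"fingers":0.36,"travel":[-0.08,-0.05,0],"twist":2},
  {"fingers":0.36,"travel":[-0.11,-0.069,0],"twist":3},
  {"fingers":0.36,"travel":[-0.14,-0.088,0],"twist":4},
  {"fingers":0.36,"travel":[-0.17,-0.107,0],"twist":5},
  {"fingers":0.36,"travel":[-0.2,-0.126,0],"twist":6},
  {"fingers":0.36,"travel":[-0.23,-0.145,0],"twist":7},
  {"fingers":0.36,"travel":[-0.26,-0.163,0],"twist":8},
  {"fingers":0.36,"travel":[-0.29,-0.181,0],"twist":9},
  {"fingers":0.36,"travel":[-0.32,-0.2,0],"twist":10},
  {"fingers":0.36,"travel":[-0.35,-0.218,0],"twist":10.1},
  {"fingers":0.36,"travel":[-0.375,-0.233,0],"twist":10.1},
  {"fingers":0.36,"travel":[-0.387,-0.241,0],"twist":10.1},
  {"fingers":0.36,"travel":[-0.387,-0.241,0],"twist":10.1},
  {"fingers":0.36,"travel":[-0.387,-0.241,0],"twist":10.1},
  {"fingers":0.36,"travel":[-0.387,-0.241,0],"twist":10.1},
])

```text
clock: 41.27
eef_pos: [0.4885, 0.3725, 0.1779]
orientation: [0.783, -0.621, -0.0, 0.002]
contact_force: [-0.7, -0.8, -0.2]
width: 0.0603
finger_force: 65.9
```

```bash
python3 -c "
from h import *
go(490.5,374.3,27,193.2)"
```

```text
travel [-0.0015, -0.0028, 0.1509] twist -0.04 | tcp [488.5 372.5 177.9] yaw -166.8 j6 -0.68 w 60.3 t 41.3
```

Request:
play_rows([
  {"fingers":0.36,"travel":[-0.001,-0.001,0.04],"twist":0},
  {"fingers":0.36,"travel":[-0.001,-0.001,0.08],"twist":0},
  {"fingers":0.36,"travel":[-0.001,-0.001,0.11],"twist":0},
  {"fingers":0.36,"travel":[-0.001,-0.001,0.132],"twist":0},
  {"fingers":0.36,"travel":[-0.001,-0.001,0.143],"twist":0},
  {"fingers":0.36,"travel":[-0.001,-0.001,0.149],"twist":0},
  {"fingers":0.36,"travel":[-0.001,-0.001,0.151],"twist":0},
  {"fingers":0.36,"travel":[-0.001,-0.001,0.151],"twist":0},
  {"fingers":0.36,"travel":[-0.001,-0.001,0.151],"twist":0},
])

```text
clock: 42.02
eef_pos: [0.4908, 0.3756, 0.03]
orientation: [0.784, -0.621, 0.0, -0.002]
contact_force: [0.1, 0.7, -0.8]
width: 0.0604
finger_force: 65.9
```

Request:
play_rows([
  {"fingers":0.43,"travel":[0,0,0],"twist":0},
  {"fingers":0.46,"travel":[0,0,0],"twist":0},
  {"fingers":0.55,"travel":[0,0,0],"twist":0},
  {"fingers":0.68,"travel":[0,0,0],"twist":0},
  {"fingers":0.68,"travel":[0,0,-0.01],"twist":0},
  {"fingers":0.68,"travel":[0,0,-0.04],"twist":0},
  {"fingers":0.68,"travel":[0,0,-0.08],"twist":0},
  {"fingers":0.4,"travel":[0,0,-0.12],"twist":0},
  {"fingers":0,"travel":[0,0,-0.16],"twist":0},
  {"fingers":0,"travel":[0,0,-0.16],"twist":0},
])

```text
clock: 42.85
eef_pos: [0.4937, 0.3782, 0.1994]
orientation: [0.784, -0.62, 0.002, -0.009]
contact_force: [1.3, -0.6, 1.0]
width: 0.0427
finger_force: 0.0
```

```bash
python3 -c "
from h import *
caddy()
P=world(shot('top'));m=(abs(P[...,0]-.486)<.13)&(abs(P[...,1]+.308)<.13);print('plat',rect(P,m,.07,.09))
P=world(shot('side'));m=(abs(P[...,0]-.486)<.13)&(abs(P[...,1]+.308)<.13);print('plat',rect(P,m,.07,.09))
go(458.5,305.2,160,283.2);go(458.5,305.2,160,103.2)"
```

```text
rim (array([459.9, 304.9, 226.7, 207.3,  13.1,  32.2]), 3746) handle (array([459.5, 304.2, 154.1,  15.3,  13.2,  87.5]), 763)
-1 -1 (array([-44.6, -58.2,  64.4,  40.7,  -0.3,  34.4]), 655)
-1 1 (array([-44.3,  57.3,  62.8,  42.2,   1.3,  31.6]), 680)
1 -1 (array([ 49.2, -57.3,  64.4,  40.9,  -0. ,  34.5]), 632)
1 1 (array([48.5, 61.9, 62.3, 41.5, -0.6, 31.5]), 648)
plat (array([ 486. , -307.7,  200.6,  181.2,    1.9,   80.7]), 9139)Traceback (most recent call last):
  File "<string>", line 5, in <module>
    P=world(shot('side'));m=(abs(P[...,0]-.486)<.13)&(abs(P[...,1]+.308)<.13);print('plat',rect(P,m,.07,.09))
                                                                                           ~~~~^^^^^^^^^^^^^
  File "h.py", line 17, in rect
    return np.round([x,y,w,h,(a+90)%180-90,np.percentile(q[:,2],50)*1000],1),len(q)
                                           ~~~~~~~~~~~~~^^^^^^^^^^^
    return _quantile_unchecked(
        a, q, axis, out, overwrite_input, method, keepdims, weights)
    return _ureduce(a,
                    func=_quantile_ureduce_func,
    ...<5 lines>...
                    overwrite_input=overwrite_input,
                    method=method)
    r = func(a, **kwargs)
    result = _quantile(arr,
                       quantiles=q,
    ...<2 lines>...
                       out=out,
                       weights=wgt)
    slices_having_nans = np.isnan(arr[-1, ...])
                                  ~~~^^^^^^^^^
IndexError: index -1 is out of bounds for axis 0 with size 0
```

All four parts are loaded. Next is the handle grasp: turn the tool across the bar and hover above it.

```bash
python3 -c "
from h import *
go(458.3,304.9,170,103.2)"
```

```text
travel [0.0611, 0.0466, 0.0193] twist 89.97 | tcp [489.8 375.  189.4] yaw -166.8 j6 -0.69 w 42.7 t 43.0
```

Request:
play_rows([
  {"fingers":0,"travel":[0.061,0.0465,0.019],"twist":90},
  {"fingers":0,"travel":[0.061,0.0465,0.019],"twist":90},
  {"fingers":0,"travel":[0.061,0.0465,0.019],"twist":90},
  {"fingers":0,"travel":[0.061,0.0465,0.019],"twist":90},
  {"fingers":0,"travel":[0.061,0.0465,0.019],"twist":90},
  {"fingers":0,"travel":[0.061,0.0465,0.019],"twist":90},
  {"fingers":0,"travel":[0.061,0.0465,0.019],"twist":90},
  {"fingers":0,"travel":[0.061,0.0465,0.019],"twist":90},
  {"fingers":0,"travel":[0.061,0.0465,0.019],"twist":90},
  {"fingers":0,"travel":[0.061,0.0465,0.019],"twist":90},
  {"fingers":0,"travel":[0.061,0.0465,0.019],"twist":90},
  {"fingers":0,"travel":[0.061,0.0465,0.019],"twist":90},
  {"fingers":0,"travel":[0.061,0.0465,0.019],"twist":90},
  {"fingers":0,"travel":[0.061,0.0465,0.019],"twist":90},
  {"fingers":0,"travel":[0.061,0.0465,0.019],"twist":90},
  {"fingers":0,"travel":[0.061,0.0465,0.019],"twist":90},
])

```text
clock: 44.33
eef_pos: [0.4583, 0.3046, 0.1685]
orientation: [-0.116, 0.993, -0.001, -0.001]
contact_force: [0.7, 0.1, 0.3]
width: 0.0426
finger_force: 0.0
```

```bash
python3 -c "
from h import *
wblk((458.3,304.9),.075,.1,r=100)
go(458.3,304.9,77,103.2)"
```

```text
wrist (array([457.3, 304.7, 152.5,  14.4,  13.3,  87.2]), 4327)
travel [-0.0, 0.0003, 0.0917] twist 0.06 | tcp [458.4 304.7 168.7] yaw 103.3 j6 -2.22 w 42.4 t 44.4
```

Request:
play_rows([
  {"fingers":0,"travel":[0,0,0.03],"twist":0},
  {"fingers":0,"travel":[0,0,0.06],"twist":0},
  {"fingers":0,"travel":[0,0,0.08],"twist":0},
  {"fingers":0,"travel":[0,0,0.09],"twist":0},
  {"fingers":0,"travel":[0,0,0.092],"twist":0},
  {"fingers":0,"travel":[0,0,0.092],"twist":0},
  {"fingers":0,"travel":[0,0,0.092],"twist":0},
  {"fingers":-0.5,"travel":[0,0,0.092],"twist":0},
  {"fingers":-0.6,"travel":[0,0,0.092],"twist":0},
  {"fingers":-0.7,"travel":[0,0,0.092],"twist":0},
  {"fingers":-1,"travel":[0,0,0.092],"twist":0},
  {"fingers":-1,"travel":[0,0,0.092],"twist":0},
  {"fingers":-1,"travel":[0,0,0.092],"twist":0},
  {"fingers":-1,"travel":[0,0,0.092],"twist":0},
])

```text
clock: 45.55
eef_pos: [0.4592, 0.3058, 0.0787]
orientation: [-0.115, 0.993, 0.001, 0.001]
contact_force: [-1.7, 0.9, 6.0]
width: 0.0128
finger_force: 59.3
```

Request:
play_rows([
  {"fingers":-1,"travel":[0,0,-0.005],"twist":0},
  {"fingers":-1,"travel":[0,0,-0.012],"twist":0},
  {"fingers":-1,"travel":[0,0,-0.02],"twist":0},
  {"fingers":-1,"travel":[0,0,-0.03],"twist":0},
  {"fingers":-1,"travel":[0,0,-0.042],"twist":0},
  {"fingers":-1,"travel":[0,0,-0.056],"twist":0},
  {"fingers":-1,"travel":[0,0,-0.072],"twist":0},
  {"fingers":-1,"travel":[0,0,-0.088],"twist":0},
  {"fingers":-1,"travel":[0,0,-0.104],"twist":0},
  {"fingers":-1,"travel":[0,0,-0.12],"twist":0},
  {"fingers":-1,"travel":[0,0,-0.136],"twist":0},
  {"fingers":-1,"travel":[0,0,-0.148],"twist":0},
  {"fingers":-1,"travel":[0,0,-0.156],"twist":0},
  {"fingers":-1,"travel":[0,0,-0.16],"twist":0},
  {"fingers":-1,"travel":[0,0,-0.16],"twist":0},
  {"fingers":-1,"travel":[0,0,-0.16],"twist":0},
])

```text
clock: 46.88
eef_pos: [0.4581, 0.3046, 0.2366]
orientation: [-0.115, 0.993, -0.0, -0.001]
contact_force: [0.1, 0.0, -7.8]
width: 0.0133
finger_force: 58.6
```

```bash
python3 -c "
from h import *
caddy(z0=.16)
s=robot.state();print(s['finger_force'],s['contact_force'],s['moment'])
go(484.7,-307.5,237,91.9)"
```

```text
rim (array([458.6, 302.9, 226.6, 207.3,  13.2, 190.6]), 4501) handle (array([458.9, 297.9, 153.8,  35.2,   8.4, 245.1]), 885)
-1 -1 (array([-42.3, -47.1,  72.4,  65.9,  -0.3, 192.4]), 937)
-1 1 (array([-45.7,  55.6,  62.4,  42.2,  -0.5, 189.9]), 971)
1 -1 (array([ 4.750e+01, -5.850e+01,  6.450e+01,  4.070e+01,  1.000e-01,
        1.922e+02]), 893)
58.59321892261505 [-0.40990102  0.61341347 -6.96220094] [-0.00272775  0.03014852  0.01589331]
travel [0.1135, -0.602, 0.0] twist 11.27 | tcp [458.  304.5 236.2] yaw 103.2 j6 -2.22 w 12.8 t 46.9
```

The caddy is lifted and level. Carry it smoothly towards the scale.

Request:
play_rows([
  {"fingers":-1,"travel":[0.001,-0.004,0],"twist":0},
  {"fingers":-1,"travel":[0.002,-0.011,0],"twist":0},
  {"fingers":-1,"travel":[0.004,-0.02,0],"twist":0},
  {"fingers":-1,"travel":[0.006,-0.032,0],"twist":0},
  {"fingers":-1,"travel":[0.009,-0.047,0],"twist":0},
  {"fingers":-1,"travel":[0.012,-0.065,0],"twist":0},
  {"fingers":-1,"travel":[0.016,-0.085,0],"twist":0},
  {"fingers":-1,"travel":[0.02,-0.106,0],"twist":0},
  {"fingers":-1,"travel":[0.024,-0.127,0],"twist":0},
  {"fingers":-1,"travel":[0.028,-0.148,0],"twist":0},
  {"fingers":-1,"travel":[0.032,-0.169,0],"twist":0},
  {"fingers":-1,"travel":[0.036,-0.19,0],"twist":0},
  {"fingers":-1,"travel":[0.04,-0.211,0],"twist":0},
  {"fingers":-1,"travel":[0.043,-0.23,0],"twist":0},
  {"fingers":-1,"travel":[0.046,-0.246,0],"twist":0},
  {"fingers":-1,"travel":[0.049,-0.26,0],"twist":0},
  {"fingers":-1,"travel":[0.051,-0.271,0],"twist":0},
  {"fingers":-1,"travel":[0.053,-0.279,0],"twist":0},
  {"fingers":-1,"travel":[0.054,-0.285,0],"twist":0},
  {"fingers":-1,"travel":[0.054,-0.287,0],"twist":0},
])

```text
clock: 48.6
eef_pos: [0.4713, 0.0123, 0.2374]
orientation: [-0.114, 0.993, -0.0, -0.0]
contact_force: [0.2, 0.0, -7.2]
width: 0.0131
finger_force: 58.7
```

```bash
python3 -c "
from h import *
go(484.7,-307.5,237,91.9)"
```

```text
travel [0.0596, -0.3145, 0.0004] twist 11.23 | tcp [471.3  12.3 237.4] yaw 103.1 j6 -1.71 w 13.1 t 48.6
```

Request:
play_rows([
  {"fingers":-1,"travel":[0.001,-0.004,0],"twist":0.1},
  {"fingers":-1,"travel":[0.002,-0.011,0],"twist":0.3},
  {"fingers":-1,"travel":[0.004,-0.02,0],"twist":0.7},
  {"fingers":-1,"travel":[0.006,-0.032,0],"twist":1.2},
  {"fingers":-1,"travel":[0.009,-0.047,0],"twist":1.8},
  {"fingers":-1,"travel":[0.012,-0.065,0],"twist":2.5},
  {"fingers":-1,"travel":[0.016,-0.085,0],"twist":3.2},
  {"fingers":-1,"travel":[0.021,-0.108,0],"twist":4},
  {"fingers":-1,"travel":[0.025,-0.132,0],"twist":4.8},
  {"fingers":-1,"travel":[0.03,-0.156,0],"twist":5.6},
  {"fingers":-1,"travel":[0.034,-0.18,0],"twist":6.4},
  {"fingers":-1,"travel":[0.039,-0.204,0],"twist":7.2},
  {"fingers":-1,"travel":[0.043,-0.227,0],"twist":8},
  {"fingers":-1,"travel":[0.047,-0.248,0],"twist":8.8},
  {"fingers":-1,"travel":[0.051,-0.267,0],"twist":9.5},
  {"fingers":-1,"travel":[0.054,-0.283,0],"twist":10.1},
  {"fingers":-1,"travel":[0.056,-0.296,0],"twist":10.6},
  {"fingers":-1,"travel":[0.058,-0.306,0],"twist":11},
  {"fingers":-1,"travel":[0.059,-0.312,0],"twist":11.2},
  {"fingers":-1,"travel":[0.0595,-0.3145,0],"twist":11.2},
])

```text
clock: 50.27
eef_pos: [0.4854, -0.3072, 0.237]
orientation: [-0.017, 1.0, 0.0, -0.0]
contact_force: [-0.5, -0.8, -6.0]
width: 0.0127
finger_force: 58.7
```

```bash
python3 -c "
from h import *
go(484.7,-307.5,170,91.9)
P=world(shot('top'));m=(abs(P[...,0]-.486)<.16)&(abs(P[...,1]+.308)<.16);print('rim',rect(P,m,.184,.196))
print(robot.state()['contact_force'],robot.state()['moment'])
go(484.7,-307.5,170,91.9)"
```

```text
travel [0.0007, -0.0003, 0.067] twist 0.05 | tcp [ 485.4 -307.2  237. ] yaw 91.9 j6 -1.25 w 12.7 t 50.3
rim (array([ 457. , -360.7,  166.2,  104.5,    1.5,  191.7]), 1464)
[ 4.36683273e-01  3.87870030e-03 -7.34513679e+00] [ 0.04702884 -0.07806635  0.00054206]
travel [0.0006, -0.0004, 0.0671] twist 0.07 | tcp [ 485.3 -307.1  237.1] yaw 92.0 j6 -1.25 w 13.0 t 50.3
```

Request:
play_rows([
  {"fingers":-1,"travel":[0,0,0.004],"twist":0},
  {"fingers":-1,"travel":[0,0,0.012],"twist":0},
  {"fingers":-1,"travel":[0,0,0.022],"twist":0},
  {"fingers":-1,"travel":[0,0,0.033],"twist":0},
  {"fingers":-1,"travel":[0,0,0.044],"twist":0},
  {"fingers":-1,"travel":[0,0,0.054],"twist":0},
  {"fingers":-1,"travel":[0,0,0.062],"twist":0},
  {"fingers":-1,"travel":[0,0,0.068],"twist":0},
  {"fingers":-1,"travel":[0,0,0.072],"twist":0},
  {"fingers":-1,"travel":[0,0,0.074],"twist":0},
  {"fingers":-1,"travel":[0,0,0.075],"twist":0},
  {"fingers":-1,"travel":[0,0,0.076],"twist":0},
  {"fingers":-1,"travel":[0,0,0.077],"twist":0},
  {"fingers":-1,"travel":[0,0,0.078],"twist":0},
  {"fingers":-1,"travel":[0,0,0.079],"twist":0},
  {"fingers":-1,"travel":[0,0,0.08],"twist":0},
  {"fingers":-1,"travel":[0,0,0.081],"twist":0},
  {"fingers":-1,"travel":[0,0,0.082],"twist":0},
  {"fingers":-1,"travel":[0,0,0.082],"twist":0},
  {"fingers":-1,"travel":[0,0,0.082],"twist":0},
])

```text
clock: 51.98
eef_pos: [0.4855, -0.3066, 0.1556]
orientation: [-0.017, 1.0, -0.0, 0.0]
contact_force: [-0.9, 0.1, -4.4]
width: 0.0131
finger_force: 59.1
```

Request:
play_rows([
  {"fingers":-1,"travel":[0,0,0.001],"twist":0},
  {"fingers":-1,"travel":[0,0,0.002],"twist":0},
  {"fingers":-1,"travel":[0,0,0.002],"twist":0},
  {"fingers":-1,"travel":[0,0,0.002],"twist":0},
  {"fingers":-1,"travel":[0,0,0.002],"twist":0},
])

```text
clock: 52.4
eef_pos: [0.4855, -0.3066, 0.1535]
orientation: [-0.017, 1.0, -0.0, 0.0]
contact_force: [-1.1, -0.2, -3.0]
width: 0.0131
finger_force: 59.4
```

Request:
play_rows([
  {"fingers":-1,"travel":[0,0,0.001],"twist":0},
  {"fingers":-1,"travel":[0,0,0.002],"twist":0},
  {"fingers":-1,"travel":[0,0,0.003],"twist":0},
  {"fingers":-1,"travel":[0,0,0.004],"twist":0},
  {"fingers":-1,"travel":[0,0,0.004],"twist":0},
  {"fingers":-1,"travel":[0,0,0.004],"twist":0},
  {"fingers":-1,"travel":[0,0,0.004],"twist":0},
])

```text
clock: 52.98
eef_pos: [0.4855, -0.3066, 0.1496]
orientation: [-0.017, 1.0, -0.0, 0.0]
contact_force: [-1.4, 0.7, 0.2]
width: 0.0123
finger_force: 59.8
```

The scale carries the load, so I'll release gently.

Request:
play_rows([
  {"fingers":-0.72,"travel":[0,0,0],"twist":0},
  {"fingers":-0.7,"travel":[0,0,0],"twist":0},
  {"fingers":-0.68,"travel":[0,0,0],"twist":0},
  {"fingers":-0.66,"travel":[0,0,0],"twist":0},
  {"fingers":-0.62,"travel":[0,0,0],"twist":0},
  {"fingers":-0.5,"travel":[0,0,0],"twist":0},
  {"fingers":-0.3,"travel":[0,0,0],"twist":0},
  {"fingers":0,"travel":[0,0,0],"twist":0},
  {"fingers":0,"travel":[0,0,0],"twist":0},
  {"fingers":0,"travel":[0,0,-0.01],"twist":0},
  {"fingers":0,"travel":[0,0,-0.03],"twist":0},
  {"fingers":0,"travel":[0,0,-0.06],"twist":0},
  {"fingers":0,"travel":[0,0,-0.1],"twist":0},
  {"fingers":0,"travel":[0,0,-0.14],"twist":0},
  {"fingers":0,"travel":[0,0,-0.14],"twist":0},
  {"fingers":0,"travel":[0,0,-0.14],"twist":0},
])

```text
clock: 54.32
eef_pos: [0.4865, -0.307, 0.2934]
orientation: [-0.017, 1.0, -0.001, 0.004]
contact_force: [-0.5, -0.2, -0.3]
width: 0.0425
finger_force: 0.0
```

Request:
play_rows([
  {"fingers":0,"travel":[0,0.03,0],"twist":0},
  {"fingers":0,"travel":[0,0.07,0],"twist":0},
  {"fingers":0,"travel":[0,0.11,0],"twist":0},
  {"fingers":0,"travel":[0,0.15,0],"twist":0},
  {"fingers":0,"travel":[0,0.19,0],"twist":0},
  {"fingers":0,"travel":[0,0.23,0],"twist":0},
  {"fingers":0,"travel":[0,0.27,0],"twist":0},
  {"fingers":0,"travel":[0,0.31,0],"twist":0},
  {"fingers":0,"travel":[0,0.35,0],"twist":0},
  {"fingers":0,"travel":[0,0.35,0],"twist":0},
  {"fingers":0,"travel":[0,0.35,0],"twist":0},
  {"fingers":0,"travel":[0,0.35,0],"twist":0},
])

```text
clock: 55.32
eef_pos: [0.4727, 0.0432, 0.2887]
orientation: [-0.018, 1.0, -0.0, -0.001]
contact_force: [0.1, 0.3, -0.3]
width: 0.0429
finger_force: 0.0
```

```bash
python3 -c "
from h import *
go(0,0,0,0)
caddy(485.5,-307,1.9,.072)
for n,x,y,r in(('mouse',715,273,80),('meter',779,55,95),('reel',703.5,-319,50),('brown',334,-165,50)):
    print(n);blk('top',x,y,r)"
```

```text
travel [0.4735, -0.0262, 0.2895] twist 92.03 | tcp [472.7  43.2 288.7] yaw 92.0 j6 -1.97 w 42.9 t 55.3
rim (array([ 486.1, -307.8,  226.4,  207.9,    2. ,  103.7]), 4421) handle (array([ 485.2, -307.3,  153.1,   16.1,    2.1,  158.8]), 949)
-1 -1 (array([-44.3, -57.7,  64. ,  42.2,   0.2, 105.6]), 812)
-1 1 (array([-44. ,  57.4,  62.3,  40.7,   0.3, 102.7]), 738)
1 -1 (array([ 49.6, -56.6,  65.1,  41.7,  -1.1, 105.7]), 770)
1 1 (array([4.840e+01, 6.290e+01, 6.210e+01, 4.060e+01, 1.000e-01, 1.033e+02]), 706)
mouse
top (array([714.5, 273.4, 105.8,  60.5,  11.1,  29.4]), 1246)
meter
top (array([782.9,  54.9, 141.9,  77.4, -12.9,  35.2]), 1939)
reel
top (array([ 703.1, -318.9,   70.8,   70.8,  -47.1,   40.8]), 964)
brown
top (array([ 333.9, -165.1,   61.8,   39.9,   78.6,   28.9]), 444)
```

```bash
python3 -c "
from bench import robot
print(robot.sign_off())"
```

```text
the job is handed in; nothing more can be done
None
```

The loaded caddy is on the scale, centred to within about 1 mm, with both modules pins up on one side and both heat sinks on the other. The bystanders are unmoved, and I handed the job in at about 56 s.

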